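# Chock a rolling pin on a sloping shop display

## Task

Put the new rolling pin on show on the sloping deck of the display stand. First set the two wooden wedges from the board on the deck as chocks, side by side with their thin edges uphill; then take the pin out of its carton, lay it straight across the slope with each half of its roller snug against the thin edge of one wedge, and keep hold of it until it rests there, so that it never rolls or drops. Leave all the other wares where they are.

Things in the scene. Friction and masses are not known exactly. Their poses are not given: they have to be found in the camera images.
- deck (a point): Centre of the top surface of the stand's sloping deck, a plain plank without a lip, 199 mm along the slope (x), 300 mm wide (y). x points downhill along the surface (roughly away from the robot), y along the level line across the slope, z square out of the surface. Slope 12 degrees; the surface is 51 mm above the table here. A rolling pin let go on it rolls off.
- stand: Wooden display stand (fixed), 300 mm wide (y); origin on the table, 47.5 mm short of the deck's centre along its level x axis. Uphill of the deck is a level ledge, 71 mm above the table, from x = -135 to -50 mm, with two jars; two small dishes stand in the deck's upper corners.
- wedge1_mid (a point): Centre of a wooden wedge, 18 mm above its flat sole. 72 mm long (x), 40 wide (y), 36 high (z). x points to the thin edge (2.5 mm high, at x = +36). Top level from the heel (x = -36) to x = -14, then straight down to the thin edge; sides upright, parallel. 50 g. Starts on its sole on the board, turned any way. With the pin against its thin edge on one surface, the pin's axis is 47 mm from this point along x.
- wedge2_mid (a point): Centre of the second wedge, the same in every way.
- board: Dark wooden serving board (fixed), 230 by 210 mm, 14 mm thick, with the two wedges, a plain block and a candle tin lying on it; origin under its centre.
- carton: Open white card carton (fixed) with the rolling pin, inside 214 mm (x) by 124 mm (y), walls 42 mm high; origin under its centre. Notched card inserts, 83 mm either side of the middle, carry the pin's handles; the roller is free on all sides.
- pin_mid (a point): Centre of the wooden rolling pin, on its axis; x runs along the axis. Roller 46 mm thick and 130 mm long, at each end a handle 25 mm thick and 35 mm long; 200 mm in all, about 0.2 kg. Starts level in the carton, its axis 34.5 mm above the table.
- pin_a (a point): Point on the pin's axis, 45 mm from its centre along +x, at the middle of one half of the roller.
- pin_b (a point): Point on the pin's axis, 45 mm from its centre along -x, at the middle of the other half of the roller.
- square_dish: Bystander: square stone dish, 50 mm wide and 28 mm high, in an upper corner of the deck; origin under its centre.
- pinch_bowl: Bystander: small round bowl, 52 mm across and 28 mm high, in the other upper corner of the deck; origin under its centre.
- jar_tall: Bystander: glass jar, 48 mm across and 88 mm high, on the stand's ledge; origin under its centre.
- jar_short: Bystander: glass jar, 52 mm across and 62 mm high, on the stand's ledge; origin under its centre.
- block: Bystander: plain rectangular wooden block, 68 by 40 mm and 36 mm high, on the board with the wedges; origin under its centre.
- candle_tin: Bystander: round tin, 61 mm across and 40 mm high, on the board with the wedges; origin under its centre.
- mug: Bystander: mug, 80 mm across and 92 mm high, on the table; origin under its centre.
- bowl: Bystander: bowl, 116 mm across and 55 mm high, on the table; origin under its centre.

How it is judged:
On the way, in this order (a step that is already met when the one before it is completed fails the run):
1. both wedges lie on their soles on the deck, let go, while the pin is still away from the deck (z of wedge1_mid in the frame of deck between 0.013 and 0.024 m and x of wedge1_mid in the frame of deck between -0.06 and 0.085 m and y of wedge1_mid in the frame of deck between -0.13 and 0.13 m and angle between the z axis of each of wedge1_mid, wedge2_mid and the z axis of deck, either way round below 0.12 rad and contact force between each of wedge1, wedge2 and the fingers below 0.01 N and z of wedge2_mid in the frame of deck between 0.013 and 0.024 m and x of wedge2_mid in the frame of deck between -0.06 and 0.085 m and y of wedge2_mid in the frame of deck between -0.13 and 0.13 m and horizontal distance between pin_mid and deck above 0.15 m), for 0.2 s.
2. the pin, still held, is set down on the deck (within about 6 mm) across the slope, each half of its roller within about 20 mm of a wedge's thin edge (z of pin_mid in the frame of deck between 0.018 and 0.029 m and x of pin_mid in the frame of deck between -0.08 and 0.06 m and y of pin_mid in the frame of deck between -0.085 and 0.085 m and angle between the x axis of pin_mid and the y axis of deck, either way round below 0.2 rad and ((x of pin_a in the frame of wedge1_mid between 0.04 and 0.068 m and y of pin_a in the frame of wedge1_mid between -0.035 and 0.035 m and x of pin_b in the frame of wedge2_mid between 0.04 and 0.068 m and y of pin_b in the frame of wedge2_mid between -0.035 and 0.035 m) or (x of pin_b in the frame of wedge1_mid between 0.04 and 0.068 m and y of pin_b in the frame of wedge1_mid between -0.035 and 0.035 m and x of pin_a in the frame of wedge2_mid between 0.04 and 0.068 m and y of pin_a in the frame of wedge2_mid between -0.035 and 0.035 m)) and contact force between pin and the fingers above 0.3 N), for 0.1 s.
At the end, for the whole second after the job is handed in: The pin rests on the deck, still, within 11 degrees of straight across, roller wholly over the deck; both wedges lie on their soles on the deck, one at each half of the roller (35 mm sideways of pin_a or pin_b at most), toe to the pin, gap at most 8 mm; one or both bear it (z of pin_mid in the frame of deck between 0.018 and 0.029 m and x of pin_mid in the frame of deck between -0.08 and 0.06 m and y of pin_mid in the frame of deck between -0.085 and 0.085 m and angle between the x axis of pin_mid and the y axis of deck, either way round below 0.2 rad and ((x of pin_a in the frame of wedge1_mid between 0.04 and 0.055 m and y of pin_a in the frame of wedge1_mid between -0.035 and 0.035 m and x of pin_b in the frame of wedge2_mid between 0.04 and 0.055 m and y of pin_b in the frame of wedge2_mid between -0.035 and 0.035 m) or (x of pin_b in the frame of wedge1_mid between 0.04 and 0.055 m and y of pin_b in the frame of wedge1_mid between -0.035 and 0.035 m and x of pin_a in the frame of wedge2_mid between 0.04 and 0.055 m and y of pin_a in the frame of wedge2_mid between -0.035 and 0.035 m)) and z of wedge1_mid in the frame of deck between 0.013 and 0.024 m and x of wedge1_mid in the frame of deck between -0.06 and 0.085 m and y of wedge1_mid in the frame of deck between -0.13 and 0.13 m and angle between the z axis of each of wedge1_mid, wedge2_mid and the z axis of deck, either way round below 0.12 rad and contact force between each of wedge1, wedge2, pin and the fingers below 0.01 N and z of wedge2_mid in the frame of deck between 0.013 and 0.024 m and x of wedge2_mid in the frame of deck between -0.06 and 0.085 m and y of wedge2_mid in the frame of deck between -0.13 and 0.13 m and (contact force between pin and wedge1 above 0.02 N or contact force between pin and wedge2 above 0.02 N) and linear speed of pin below 0.01 m/s and angular speed of pin below 0.2 rad/s); the robot touches nothing.
It fails at once if the pin rolls freely (turns faster than 8 rad/s out of the gripper) (angular speed of pin above 8 rad/s and contact force between pin and the fingers below 0.01 N).
It fails at once if the pin is dropped or thrown (faster than 0.45 m/s out of the gripper) (linear speed of pin above 0.45 m/s and contact force between pin and the fingers below 0.01 N).
It fails at once if a dish on the deck is shifted by more than 20 mm or tipped (distance of any of square_dish, pinch_bowl from where it was at the start of the episode above 0.02 m or angle between any of square_dish, pinch_bowl's own z axis and vertical above 0.3 rad).
It fails at once if a jar on the ledge, the mug or the bowl is shifted by more than 25 mm or tipped (distance of any of jar_tall, jar_short, mug, bowl from where it was at the start of the episode above 0.025 m or angle between any of jar_tall, jar_short, mug, bowl's own z axis and vertical above 0.3 rad).
It fails at once if the plain block or the candle tin is shifted by more than 25 mm or tipped (distance of any of block, candle_tin from where it was at the start of the episode above 0.025 m or angle between any of block, candle_tin's own z axis and vertical above 0.3 rad).
It also fails if it takes over 72 s, if anything falls off the work surface, if the arm or the gripper's body presses on something with over 40 N, if the wrist force passes 120 N, or if a joint passes its speed limit or range.

## Robot

A 7-joint arm with a two-finger parallel gripper is mounted at the origin on the work surface. World frame = base frame: x ahead of the robot, y to its left, z up, the work surface at z = 0. Lengths are in m, angles in rad, forces in N, time in s.
With the tool pointing down it reaches from about 0.4 to 0.85 m from the base axis. Payload 10.4 kg.
Tool frame: the origin (TCP) lies midway between the tips of the shut fingers; the grasp point (between the pads) lies 19 mm behind it; y points along the fingers, x is the direction in which the jaws open and shut, and the axes are right-handed (so a half turn about y gives the same grasp; the last joint's range is limited). The gripper opens to 87 mm and grips with 3 to 60 N. Pads are 19 mm wide; open, the fingers measure 117 mm over their backs; the gripper's body (75 mm by 190 mm) begins 51 mm behind the grasp point.
Start: joints at [1.217, 0.332, -0.065, 1.46, 0.022, 1.35, -0.088], TCP at [0.203, -0.591, 0.223] pointing down, gripper open.
Joint ranges: [-2.6, 2.6], [-0.5, 2.12], [-1.47, 1.34], [0.16, 2.42], [-1.27, 4.41], [0.06, 2.06], [-2.6, 2.6]. Speed limits (rad/s): [2.22, 2.22, 2.79, 2.79, 3.14, 3.14, 3.14].

## Interface

Orientations are given as a unit quaternion [x, y, z, w].
In Python, from bench import * gives the robot as it stands.
- The arm moves only by the tool jog_arm, never from a script. Its argument "commands" is a list of rows, each an object with "translation": the shift along the world's x, y, z in mm, a list of three; "twist": the turn about the world's z in rad. A call has 1 to 20 rows; each row shifts and turns the commanded pose from where the row before left it; what a row does not reach is not made up. A row lasts 1/10 s, in which the tool goes at most 50 mm and 8.59 degrees, less where a joint would pass 70% of its speed; a pose out of reach is approached as far as the arm can. A call is refused whole if a number of a shift passes 50 or a number of a turn 0.15, either way. A call with a gripper value outside its range is refused whole. "grip" is the closure, from 0 (fully open) to 1 (shut), set as the call begins (left out, the last holds). The fingers move at their own pace and stop on an object; "grip_force" is the grip in N (left out, the last holds). Time passes only in rows, so rows that do not move let the fingers close. It gives the time, the measured TCP pose, the force and the opening at its end, in the units of the state.
- read_state(): the state, without advancing time (a new reading comes with each control period).
- camera(name): name is "side" or "top" or "wrist"; returns a dict with "img" (420x560x3 uint8, red, green, blue), "fx", "fy", "cx", "cy" (pixels), "dist" ([k1, k2, p1, p2, k3] as OpenCV has them; the pictures are not rectified), "cam_to_world" (4x4, takes a point from camera to world coordinates). Camera axes: x right, y down, z forward; pixel columns grow to the right and rows downward; lengths in m; the calibration is good to about 2 mm. A picture is of the moment at which its call begins. There is no depth.
- close_job(): hands the job in, once; it reports no verdict.
The state is a dict: "time": time; "joint_positions": joint angles; "joint_vel": joint speeds; "joint_torque": joint torques, N m; "ee_pos": TCP position; "eef_rot": TCP orientation; "ft_force": force on the tool from outside, world axes, zero at the start; "torque": the same for the moment, N m; "width": finger opening in m.
Only numpy, scipy, OpenCV 4.12 (cv2) and the standard library are available. Lean on these libraries where they do the work, as an engineer would, in place of code of your own. Each camera call takes 0.05 s, during which the arm holds its last target.

## Working session

There is one attempt and no reset: what is moved stays moved. The work goes in short steps, Python scripts to look and compute and a tool call to move; the robot and the scene stay as the last step left them, time stands still between calls to the robot, and variables do not carry over. Pictures are saved under pics/ and viewed, and the job is handed in when it is done.

Besides the shell and the picture viewer there is one more tool, called after "Call:" as name(argument=value, ...) on one line, values as JSON. jog_arm: Moves the arm, as the interface text tells. Its arguments: {"type":"object","properties":{"commands":{"type":"array"},"grip":{"type":"number"},"grip_force":{"type":"number"}},"required":["commands"]}

```bash
mkdir -p pics; ls; python3 - <<'E'
from bench import *
import cv2,pickle
s=read_state(); print({k:s[k] for k in('time','ee_pos','eef_rot','width','ft_force')})
for n in('top','side','wrist'):
    c=camera(n); pickle.dump(c,open(f'{n}0.pkl','wb'))
    cv2.imwrite(f'pics/{n}0.png',c['img'][:,:,::-1])
    print(n,c['fx'],c['cx'],c['cy'],c['dist'],c['cam_to_world'])
E
```

```text
pics
{'time': 0.0, 'ee_pos': array([ 0.20286945, -0.59072342,  0.22172683]), 'eef_rot': array([-0.57521734,  0.41127016, -0.4103918 ,  0.57581285]), 'width': 0.08713794604381062, 'ft_force': array([ 1.07890419, -0.12425513,  0.05164818])}
top 440.9503486531784 272.5237396572272 206.703247989098 [-0.1310675  0.         0.         0.         0.       ] [[ 0.00134265 -0.99745224  0.07132475  0.49865107]
 [-0.99999094 -0.00162743 -0.00393463 -0.01135241]
 [ 0.00404068 -0.07131882 -0.99744539  1.2551985 ]
 [ 0.          0.          0.          1.        ]]
side 422.77319315306556 275.39913116762193 215.06536844596357 [-0.0897452  0.         0.         0.         0.       ] [[-0.99843138 -0.02615938  0.04950219  0.52709392]
 [-0.05358961  0.70255696 -0.70960685  0.8479366 ]
 [-0.01621523 -0.71114655 -0.70285678  0.90841307]
 [ 0.          0.          0.          1.        ]]
wrist 346.6700412487214 276.6101459470967 205.07570259461278 [-0.07738887  0.          0.          0.          0.        ] [[ 0.32502319 -0.90413205 -0.2773178   0.28029531]
 [-0.9457055  -0.31105061 -0.09427952 -0.56390159]
 [-0.00101874  0.292904   -0.95614131  0.38337768]
 [ 0.          0.          0.          1.        ]]
```

View pics/top0.png

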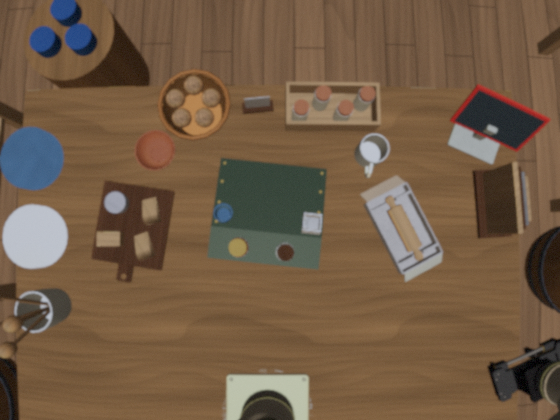

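View pics/side0.png

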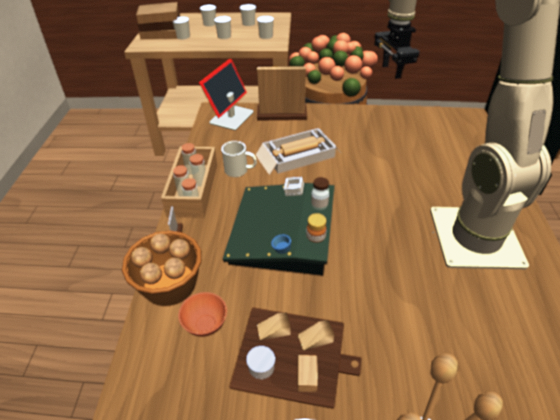

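View pics/wrist0.png

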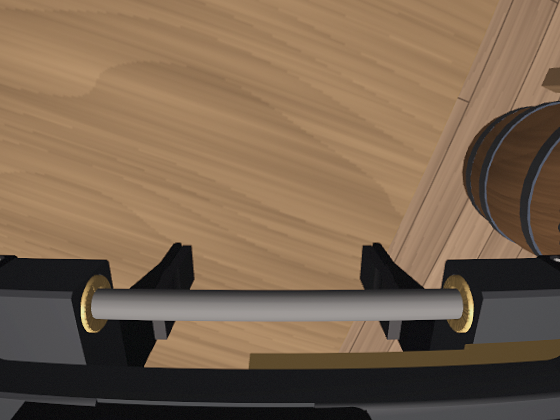

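```bash
cat > h.py <<'E'
import numpy as np,cv2,pickle
from scipy.spatial.transform import Rotation as R
def ld(n): return pickle.load(open(n+'.pkl','rb'))
def K(c): return np.array([[c['fx'],0,c['cx']],[0,c['fy'],c['cy']],[0,0,1.]])
def proj(c,P):
    T=np.linalg.inv(c['cam_to_world']); rv,_=cv2.Rodrigues(T[:3,:3])
    return cv2.projectPoints(np.array(P,float).reshape(-1,1,3),rv,T[:3,3],K(c),np.array(c['dist'],float))[0].reshape(-1,2)
def ray(c,uv):
    p=cv2.undistortPoints(np.array(uv,float).reshape(-1,1,2),K(c),np.array(c['dist'],float)).reshape(-1,2)
    d=np.c_[p,np.ones(len(p))]@c['cam_to_world'][:3,:3].T
    return c['cam_to_world'][:3,3],d
def atz(c,uv,z):
    o,d=ray(c,uv); z=np.broadcast_to(z,(len(d),)); return o+d*((z-o[2])/d[:,2])[:,None]
def crop(c,x0,y0,w,h,s,fn,pts=None,cols=None):
    im=c['img'][y0:y0+h,x0:x0+w,::-1]
    im=cv2.resize(im,None,fx=s,fy=s,interpolation=cv2.INTER_CUBIC)
    st=10
    for u in range((x0+st-1)//st*st,x0+w,st):
        cv2.putText(im,str(u),(int((u-x0+.5)*s)-10,10),0,.35,(255,255,255),1); cv2.line(im,(int((u-x0+.5)*s),12),(int((u-x0+.5)*s),17),(255,255,255),1)
    for v in range((y0+st-1)//st*st,y0+h,st):
        cv2.putText(im,str(v),(0,int((v-y0+.5)*s)+4),0,.35,(255,255,255),1); cv2.line(im,(24,int((v-y0+.5)*s)),(30,int((v-y0+.5)*s)),(255,255,255),1)
    if pts is not None:
        for P in pts:
            q=[(int((u-x0+.5)*s),int((v-y0+.5)*s)) for u,v in P]
            cv2.polylines(im,[np.array(q)],False,(0,0,255),1)
    cv2.imwrite(fn,im)
E
python3 - <<'E'
from h import *
t=ld('top0');s=ld('side0')
crop(t,85,175,100,75*1+40,5,'pics/tb.png')
crop(t,200,150,140,120,5,'pics/td.png')
crop(t,355,170,95,115,5,'pics/tp.png')
crop(s,225,300,140,105,5,'pics/sb.png')
crop(s,220,170,120,105,5,'pics/sd.png')
crop(s,250,120,95,60,7,'pics/sp.png')
E
```

```text
(no output)
```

View pics/tb.png

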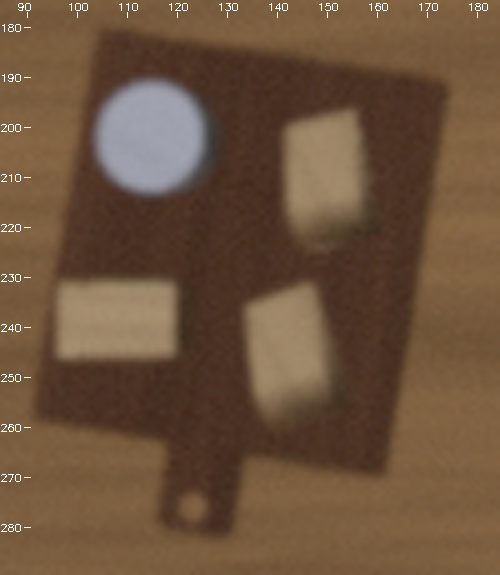

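View pics/td.png

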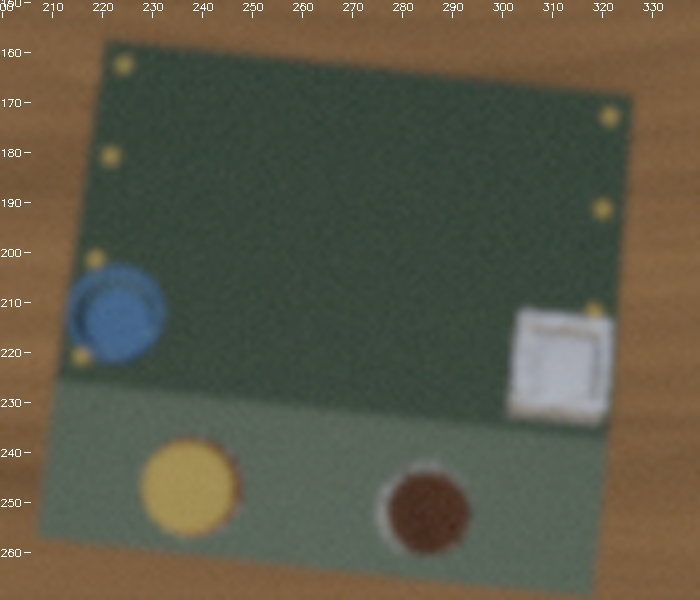

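View pics/tp.png

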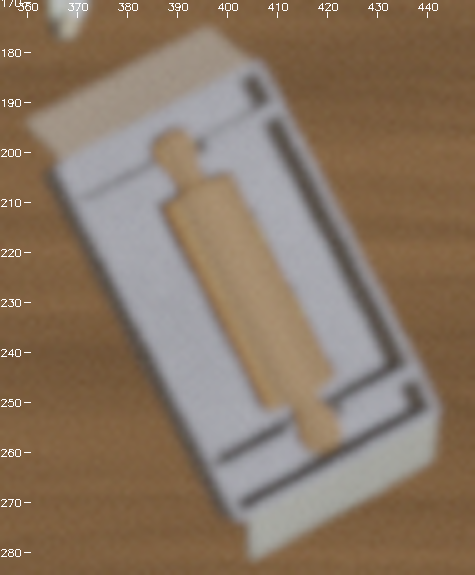

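View pics/sb.png

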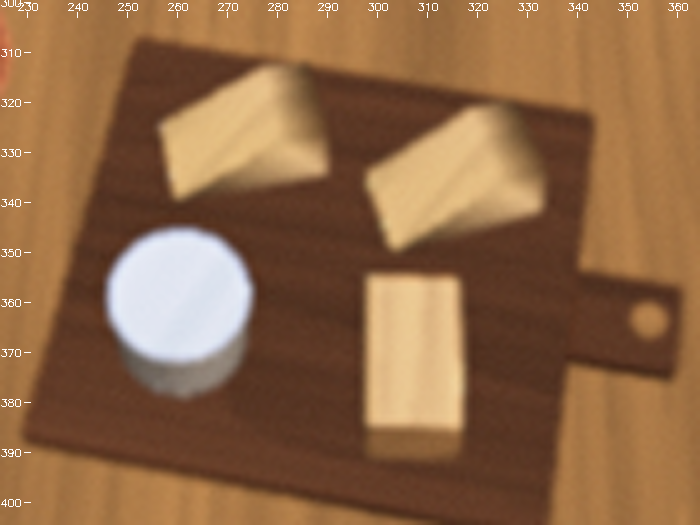

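View pics/sd.png

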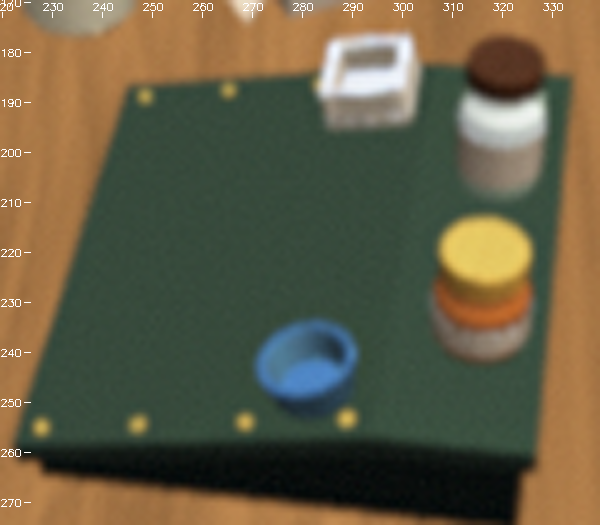

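View pics/sp.png

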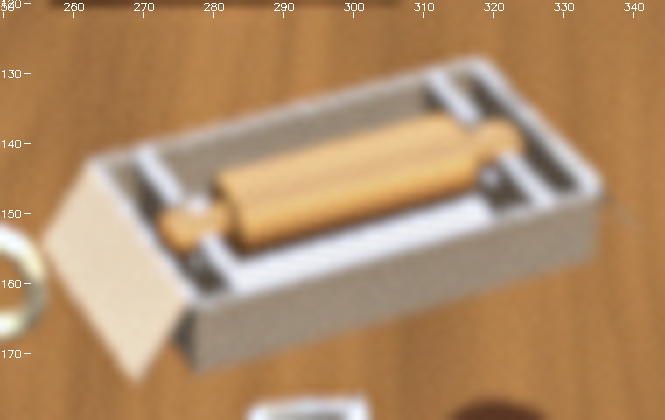

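```bash
cat >> h.py <<'E'
from scipy.optimize import least_squares
def frame(x,y,yaw,z=0,tilt=0):
    T=np.eye(4);T[:3,:3]=(R.from_euler('z',yaw)*R.from_euler('y',tilt)).as_matrix();T[:3,3]=[x,y,z];return T
def tp(T,P): return np.atleast_2d(P)@T[:3,:3].T+T[:3,3]
def fit(obs,x0):  # obs: list of (cam, localpts, uv); planar pose
    f=lambda q: np.concatenate([(proj(c,tp(frame(*q),P))-np.array(uv)).ravel() for c,P,uv in obs])
    r=least_squares(f,x0,x_scale=[.01,.01,.05]); return r.x,r.fun
def deckT(st): return frame(*st)@frame(.0475,0,0,.051,np.radians(12))
WED=[[36,-20,-18],[36,20,-18],[-36,20,-18],[-36,-20,-18],[36,-20,-18],[36,-20,-15.5],[36,20,-15.5],[36,20,-18],[36,20,-15.5],[-14,20,18],[-14,-20,18],[36,-20,-15.5],[-14,-20,18],[-36,-20,18],[-36,20,18],[-14,20,18],[-36,20,18],[-36,20,-18],[-36,-20,-18],[-36,-20,18]]
WED=np.array(WED)/1e3
E
cat > f1.py <<'E'
from h import *
t=ld('top0');s=ld('side0')
D=[.1448,.1448,-.135,-.135,-.05,-.05];Y=[.15,-.15,-.15,.15,.15,-.15];Z=[.0303,.0303,.071,.071,.071,.071]
L=np.c_[D,Y,Z]
ut=np.array([[221.6,158],[326.4,169],[318.8,269.4],[207.6,257.6],[212,226],[321.6,237.4]])-.5
us=np.array([[223,261.6],[245.6,187.4],[334,185],[327,262]])-.5
st,e=fit([(t,L,ut),(s,L[:4],us)],[.5,0,0]);print('stand',st,np.round(e.reshape(-1,2),1).tolist())
st1,e=fit([(t,L,ut)],[.5,0,0]);print('stand top',st1,np.round(e,1).tolist())
w=[]
for a,b,c in (([[141.6,200],[156,196.6]],[[260,339.6],[257,325],[290.6,334.4]],0),([[134,236],[148,231.4]],[[303.6,350],[298.4,336],[333.6,342]],0)):
    P=np.array([[.036,.02,.0155],[.036,-.02,.0155]])
    P=np.array([[.036,.02,.014],[.036,-.02,.014],[-.036,.02,.014]])
    q,e=fit([(t,P[:2],np.array(a)-.5),(s,P,np.array(b)-.5)],[.5,.3,0]);print('wedge',q,np.round(e.reshape(-1,2),1).tolist());w.append(q)
P=np.array([[.1,0,.0345],[-.1,0,.0345],[.065,0,.0345],[-.065,0,.0345]])
p,e=fit([(t,P,np.array([[389.4,196],[419.4,260],[394.4,208],[415,248.2]])-.5)],[.45,-.35,0]);print('pin',p,np.round(e,1))
pickle.dump((st,w,p),open('est.pkl','wb'))
def draw(c,x0,y0,w_,h_,sc,fn,items): crop(c,x0,y0,w_,h_,sc,fn,pts=[proj(c,i) for i in items])
o=[0,1,2,3,0]
S=[tp(frame(*st),L[[0,1,5,2,3,4,0]]),tp(frame(*st),L[[4,5]])]
W=[tp(frame(*q,.032),WED) for q in w]
a=np.linspace(0,2*np.pi,25)
cyl=lambda x,r:np.c_[0*a+x,r*np.cos(a),r*np.sin(a)+.0345]
PN=[tp(frame(*p),cyl(x,r)) for x,r in ((.065,.023),(-.065,.023),(.1,.0125),(-.1,.0125))]+[tp(frame(*p),[[-.065,y,.0345],[.065,y,.0345]]) for y in(-.023,.023)]
draw(t,85,175,100,115,5,'pics/tb1.png',W); draw(s,225,300,140,105,5,'pics/sb1.png',W)
draw(t,200,150,140,120,5,'pics/td1.png',S); draw(s,220,170,120,105,5,'pics/sd1.png',S)
draw(t,355,170,95,115,5,'pics/tp1.png',PN); draw(s,250,120,95,60,7,'pics/sp1.png',PN)
ims=[cv2.imread(f'pics/{n}.png') for n in('tb1','tp1')]
E
python3 f1.py
python3 - <<'E'
import cv2,numpy as np
def hc(a,o):
    I=[cv2.imread(f'pics/{n}.png') for n in a];h=max(i.shape[0] for i in I)
    I=[cv2.copyMakeBorder(i,0,h-i.shape[0],0,5,0) for i in I];im=np.hstack(I);f=min(1,800/im.shape[1]);cv2.imwrite(o,cv2.resize(im,None,fx=f,fy=f,interpolation=cv2.INTER_AREA))
hc(['tb1','tp1'],'pics/m1.png');hc(['sb1'],'pics/m2.png');hc(['td1'],'pics/m3.png')
E
```

```text
stand [ 0.56576905 -0.0022311  -0.10018758] [[-1.3, 0.0], [-0.1, -0.2], [-0.3, 0.1], [-0.5, 0.4], [-1.5, 0.5], [-0.1, 0.4], [-0.9, -2.7], [-0.8, -0.8], [0.1, -0.4], [0.4, -1.3]]
stand top [ 0.56634043 -0.0039624  -0.10312388] [-0.5, -0.3, 0.7, -0.3, 0.2, -0.0, 0.0, 0.0, -0.9, 0.1, 0.5, 0.4]
wedge [0.57559099 0.33008749 0.23932928] [[0.4, 0.6], [-0.6, 0.7], [-0.3, -0.0], [0.0, -0.1], [-0.7, -0.1]]
wedge [0.4755851  0.3495227  0.32052164] [[-0.2, 0.4], [-1.1, 0.7], [-0.1, -0.1], [-0.1, -1.1], [-0.6, -0.0]]
pin [ 0.52798734 -0.38522598  0.44545963] [-0.3 -0.1  0.6  0.2  0.1 -0.8 -0.4  0.7]
```

View pics/m1.png

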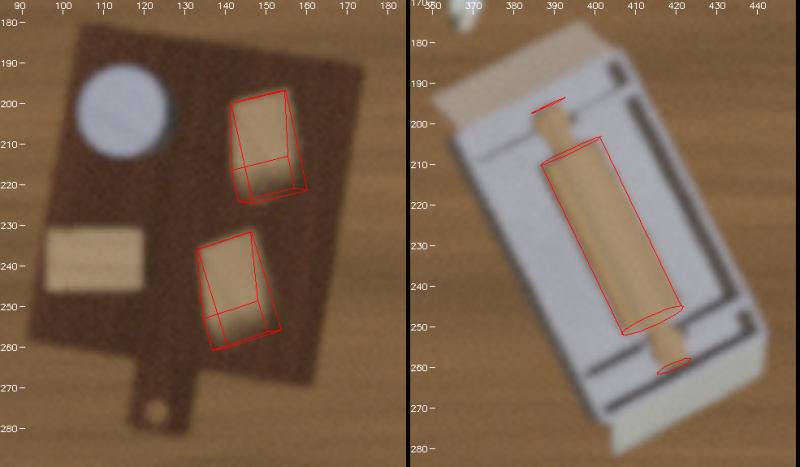

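View pics/m2.png

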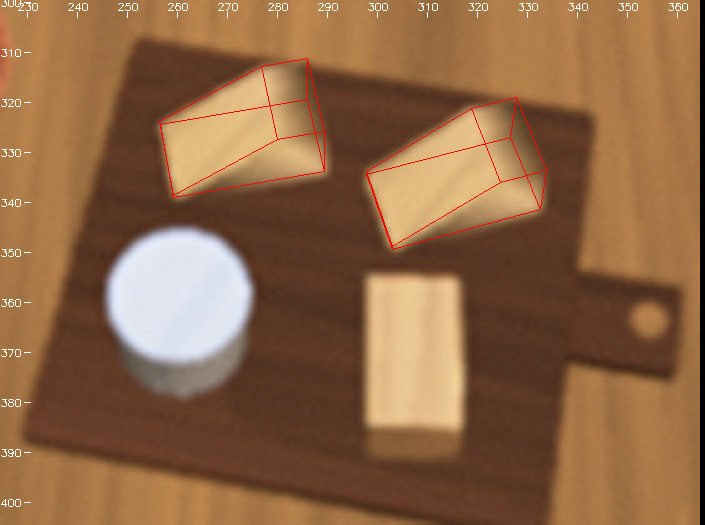

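View pics/m3.png

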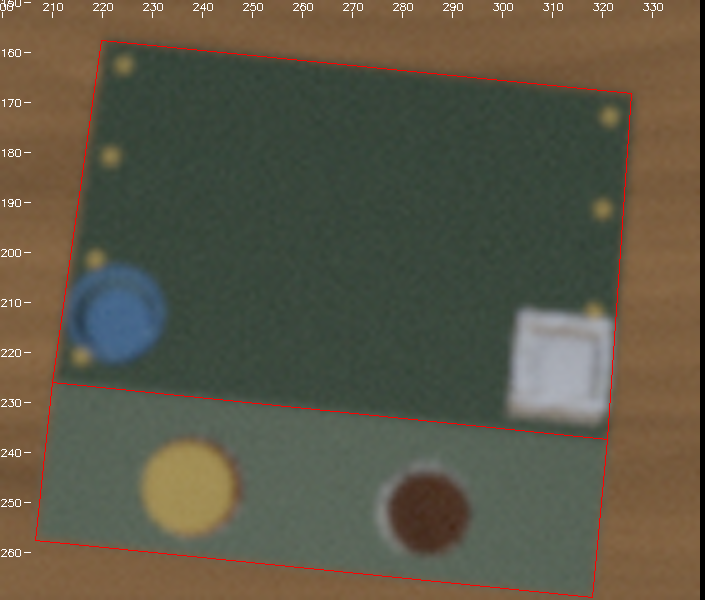

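View pics/sd1.png

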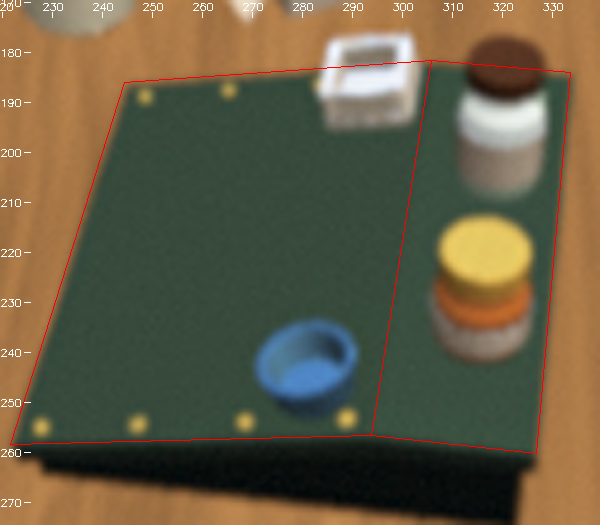

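View pics/sp1.png

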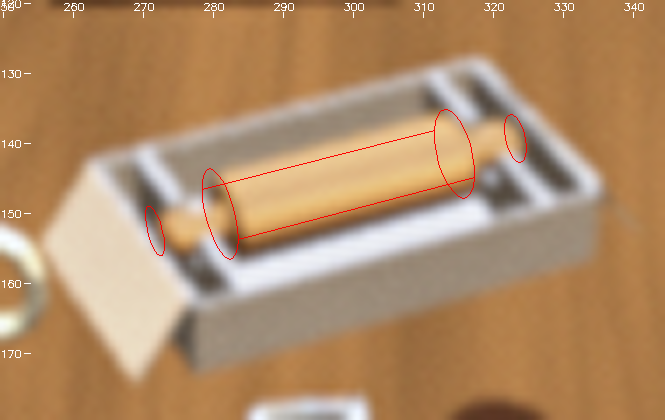

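```bash
python3 - <<'E'
from bench import *
from h import *
s=read_state();M=R.from_quat(s['eef_rot']).as_matrix();print(np.round(M,3)); print(np.arctan2(M[1,0],M[0,0]))
st=[.566,-.003,-.102];st_=st
D=deckT(st);print(D)
for y in(.048,-.048): print(tp(D,[[.052,y,.018],[.052-.01,y,.018]]))
E
```

```text
[[ 0.325 -0.     0.946]
 [-0.946  0.001  0.325]
 [-0.001 -1.    -0.   ]]
-1.2399803275445398
[[ 0.97306369  0.10182322  0.20683107  0.61325312]
 [-0.09959814  0.99480251 -0.02117024 -0.0078366 ]
 [-0.20791169  0.          0.9781476   0.051     ]
 [ 0.          0.          0.          1.        ]]
[[0.6724629  0.03435375 0.05779525]
 [0.66273227 0.03534973 0.05987437]]
[[ 0.66268788 -0.06114729  0.05779525]
 [ 0.65295724 -0.06015131  0.05987437]]
```

Call:
jog_arm(commands=[{"translation":[28,38,3],"twist":0},{"translation":[28,38,3],"twist":0},{"translation":[28,38,3],"twist":0},{"translation":[28,38,3],"twist":0},{"translation":[28,38,3],"twist":0},{"translation":[28,38,3],"twist":0},{"translation":[28,38,3],"twist":0},{"translation":[28,38,3],"twist":0},{"translation":[28,38,3],"twist":0},{"translation":[28,38,3],"twist":0},{"translation":[8,48,0],"twist":0},{"translation":[8,48,0],"twist":0},{"translation":[8,48,0],"twist":0},{"translation":[8,48,0],"twist":0},{"translation":[8,48,0],"twist":-0.03},{"translation":[8,48,0],"twist":-0.03},{"translation":[8,48,0],"twist":-0.03},{"translation":[8,48,0],"twist":0},{"translation":[8,48,0],"twist":0},{"translation":[8,48,0],"twist":0}], grip=0.25, grip_force=15)

```text
time: 2.15
ee_pos: [0.5632, 0.2705, 0.2523]
eef_rot: [0.556, -0.436, 0.437, -0.556]
ft_force: [0.9, -1.3, -1.2]
width: 0.0653
```

Call:
jog_arm(commands=[{"translation":[1,29,-35],"twist":0},{"translation":[1,28,-35],"twist":0},{"translation":[0,0,-20],"twist":0},{"translation":[0,0,0],"twist":0}])

```text
time: 2.55
ee_pos: [0.5631, 0.3255, 0.1587]
eef_rot: [0.559, -0.437, 0.435, -0.555]
ft_force: [0.4, -0.8, 0.4]
width: 0.0654
```

```bash
cat > look.py <<'E'
import sys
from bench import *
from h import *
n,tag=sys.argv[1:3]
c=camera(n);pickle.dump(c,open(tag+'.pkl','wb'));s=read_state()
M=R.from_quat(s['eef_rot']).as_matrix();print(s['time'],np.round(s['ee_pos'],4),'yaw',round(float(np.arctan2(M[1,0],M[0,0])),4),'tilt',np.round(M[:,1],3),'w',round(s['width'],4),'F',np.round(s['ft_force'],1))
P=[eval(a) for a in sys.argv[3:]]
crop(c,0,0,560,420,1.4,f'pics/{tag}.png',[proj(c,i) for i in P])
E
python3 look.py wrist w1 'tp(frame(.5756,.3301,.239,.032),WED)' 'tp(frame(.4756,.3495,.3205,.032),WED)'
```

```text
2.6 [0.5645 0.3252 0.1613] yaw -1.3298 tilt [-0.003 -0.002 -1.   ] w 0.0651 F [0.2 0.4 0.6]
```

View pics/w1.png

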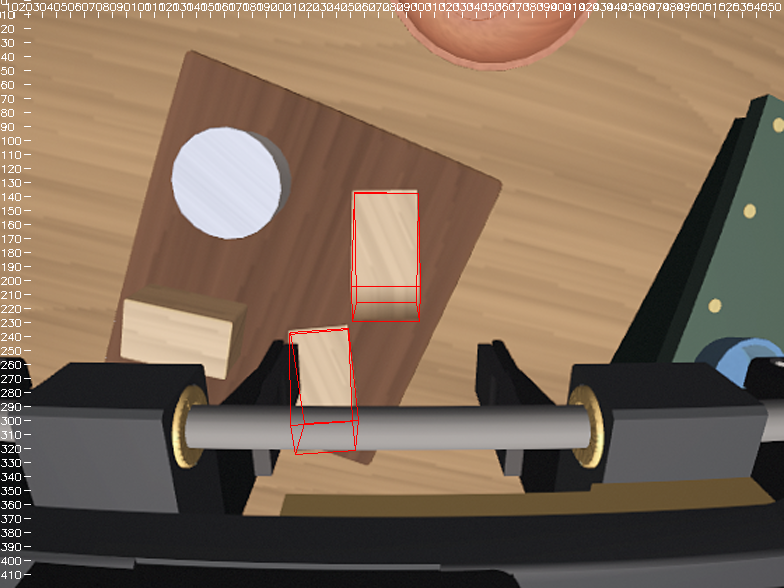

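Call:
jog_arm(commands=[{"translation":[1,1,-40],"twist":0},{"translation":[1,1,-40],"twist":0},{"translation":[0,1,-30],"twist":0},{"translation":[0,0,-20],"twist":0},{"translation":[0,0,-10],"twist":0},{"translation":[0,0,0],"twist":0}])

```text
time: 3.2
ee_pos: [0.5676, 0.3281, 0.0228]
eef_rot: [0.556, -0.437, 0.437, -0.556]
ft_force: [0.2, -0.5, 0.2]
width: 0.0651
```

Call:
jog_arm(commands=[{"translation":[0,0,0],"twist":0},{"translation":[0,0,0],"twist":0},{"translation":[0,0,0],"twist":0},{"translation":[0,0,0],"twist":0},{"translation":[0,0,0],"twist":0}], grip=0.7, grip_force=10)

```text
time: 3.7
ee_pos: [0.5674, 0.329, 0.0233]
eef_rot: [-0.556, 0.436, -0.437, 0.557]
ft_force: [-0.9, -0.8, 4.5]
width: 0.0399
```

Call:
jog_arm(commands=[{"translation":[0,0,45],"twist":0},{"translation":[0,0,45],"twist":0.1},{"translation":[0,0,45],"twist":0.15},{"translation":[6,-23,40],"twist":0.15},{"translation":[6,-23,0],"twist":0.15},{"translation":[6,-23,0],"twist":0.15},{"translation":[6,-23,0],"twist":0.15},{"translation":[6,-23,0],"twist":0.15},{"translation":[6,-23,0],"twist":0.15},{"translation":[6,-23,0],"twist":0.15},{"translation":[6,-23,0],"twist":0.15},{"translation":[6,-23,0],"twist":0.15},{"translation":[6,-23,0],"twist":0.15},{"translation":[6,-23,0],"twist":0.15},{"translation":[6,-23,0],"twist":0.15},{"translation":[6,-23,0],"twist":0.15},{"translation":[6,-23,0],"twist":0.15},{"translation":[6,-23,0],"twist":0.15},{"translation":[6,-23,0],"twist":0.15},{"translation":[6,-23,0],"twist":0.15}])

```text
time: 5.7
ee_pos: [0.6691, -0.0632, 0.1975]
eef_rot: [-0.523, -0.476, 0.476, 0.523]
ft_force: [-0.1, -0.6, 0.4]
width: 0.0397
```

```bash
python3 look.py wrist w2 ; python3 look.py top t2
```

```text
5.75 [ 0.67   -0.0689  0.1967] yaw 1.482 tilt [-0.001 -0.002 -1.   ] w 0.0395 F [-0.  -4.5 -1.3]
5.8 [ 0.6696 -0.067   0.1966] yaw 1.4696 tilt [-0.001 -0.001 -1.   ] w 0.0398 F [ 0.1 -0.5 -1.3]
```

View pics/w2.png

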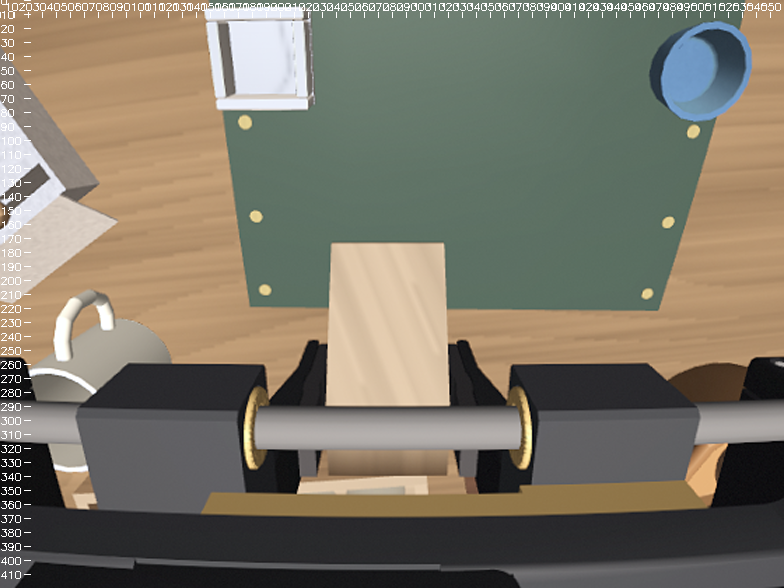

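View pics/t2.png

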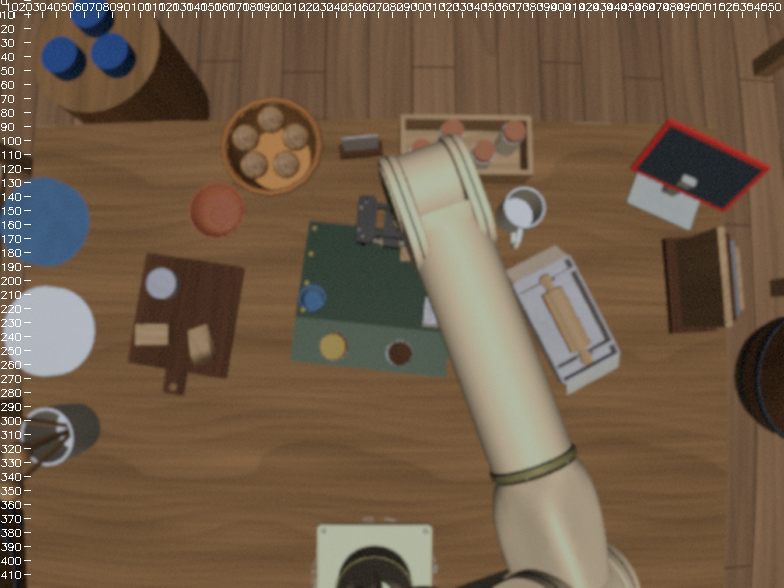

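```bash
python3 - <<'E'
from h import *
c=ld('w2');D=deckT([.566,-.003,-.102])
print(proj(c,tp(D,[[.0995,-.15,0],[.0995,.15,0]])))
o,d=ray(c,[[178.2,219],[470.3,221]])
n=D[:3,2];print('deck coords',(o+d*((D[:3,3]-o)@n/(d@n))[:,None]-D[:3,3])@D[:3,:3])
# held wedge: toe top at tip z-? 
print(atz(c,[[331/1.4-.4,243/1.4-.4],[445/1.4-.4,243/1.4-.4]],.1967-.009+.0025))
E
```

```text
[[175.93777663 218.93339442]
 [469.05865576 220.79805714]]
deck coords [[ 9.95540150e-02 -1.47693097e-01 -2.45813667e-17]
 [ 9.97386529e-02  1.51419050e-01 -3.18652832e-17]]
[[ 0.62327244 -0.07810453  0.1902    ]
 [ 0.62707931 -0.03790228  0.1902    ]]
```

Call:
jog_arm(commands=[{"translation":[1,1,-40],"twist":0},{"translation":[0,1,-40],"twist":0},{"translation":[0,0,-30],"twist":0},{"translation":[0,0,-20],"twist":0},{"translation":[0,0,-4],"twist":0},{"translation":[0,0,0],"twist":0},{"translation":[0,0,0],"twist":0}])

```text
time: 6.5
ee_pos: [0.671, -0.0598, 0.0654]
eef_rot: [0.525, 0.475, -0.473, -0.524]
ft_force: [-0.3, 0.0, 0.4]
width: 0.0401
```

Call:
jog_arm(commands=[{"translation":[0,0,-4],"twist":0},{"translation":[0,0,-3],"twist":0},{"translation":[0,0,-2],"twist":0},{"translation":[0,0,0],"twist":0}], grip_force=5)

```text
time: 6.9
ee_pos: [0.6703, -0.0602, 0.0547]
eef_rot: [0.525, 0.474, -0.474, -0.524]
ft_force: [0.7, -0.2, 0.4]
width: 0.0402
```

Call:
jog_arm(commands=[{"translation":[0,0,-2],"twist":0},{"translation":[0,0,-2],"twist":0},{"translation":[0,0,0],"twist":0}])

```text
time: 7.2
ee_pos: [0.67, -0.0602, 0.0503]
eef_rot: [-0.524, -0.474, 0.474, 0.525]
ft_force: [0.9, 0.3, 0.5]
width: 0.04
```

Call:
jog_arm(commands=[{"translation":[0,0,-2],"twist":0},{"translation":[0,0,-1],"twist":0},{"translation":[0,0,0],"twist":0}])

```text
time: 7.5
ee_pos: [0.6698, -0.0601, 0.0473]
eef_rot: [-0.524, -0.474, 0.474, 0.525]
ft_force: [0.7, 0.6, 0.3]
width: 0.0398
```

```bash
python3 look.py wrist w3;python3 - <<'E'
from bench import *
from h import *
c=camera('side');pickle.dump(c,open('s3.pkl','wb'));crop(c,210,130,140,105,5,'pics/s3.png')
E
```

```text
7.55 [ 0.6698 -0.0601  0.0473] yaw 1.4701 tilt [-0.001  0.    -1.   ] w 0.0399 F [ 0.8 -0.7 -0.2]
```

View pics/w3.png

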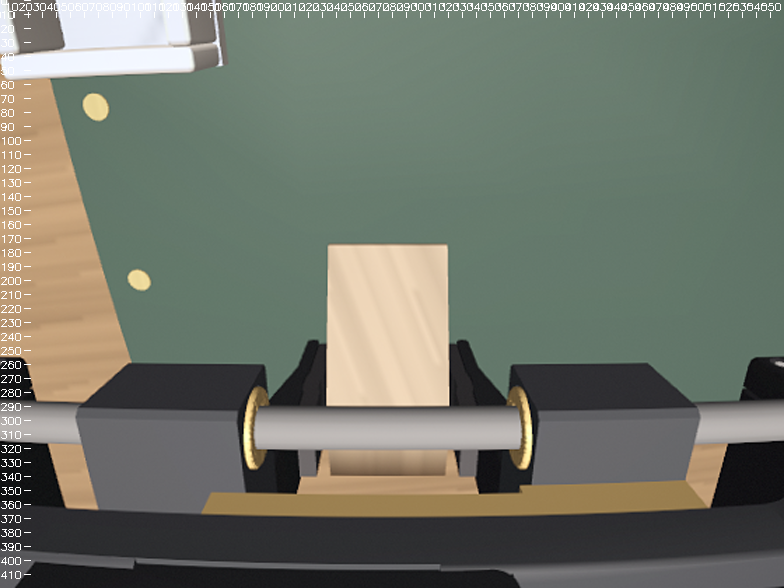

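View pics/s3.png

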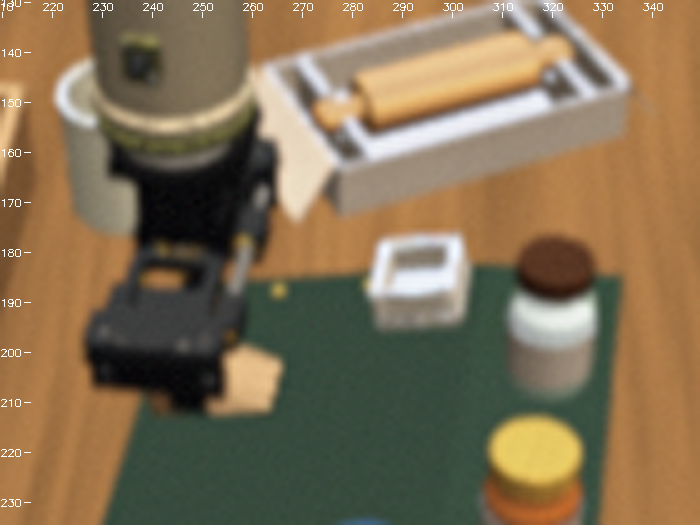

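Call:
jog_arm(commands=[{"translation":[0,0,-1],"twist":0},{"translation":[0,0,-0.5],"twist":0},{"translation":[0,0,0],"twist":0}])

```text
time: 7.9
ee_pos: [0.6699, -0.0601, 0.0464]
eef_rot: [-0.525, -0.474, 0.474, 0.525]
ft_force: [-1.9, -0.9, 5.8]
width: 0.0401
```

Call:
jog_arm(commands=[{"translation":[0,0,0],"twist":0},{"translation":[0,0,0],"twist":0},{"translation":[0,0,0],"twist":0}], grip=0.35)

```text
time: 8.2
ee_pos: [0.6699, -0.0601, 0.0458]
eef_rot: [-0.524, -0.474, 0.474, 0.525]
ft_force: [-0.3, -0.6, 0.3]
width: 0.0537
```

```bash
python3 look.py wrist w4
```

```text
8.25 [ 0.6699 -0.0601  0.0458] yaw 1.47 tilt [-0.  0. -1.] w 0.0547 F [-0.5 -1.1 -0.8]
```

View pics/w4.png

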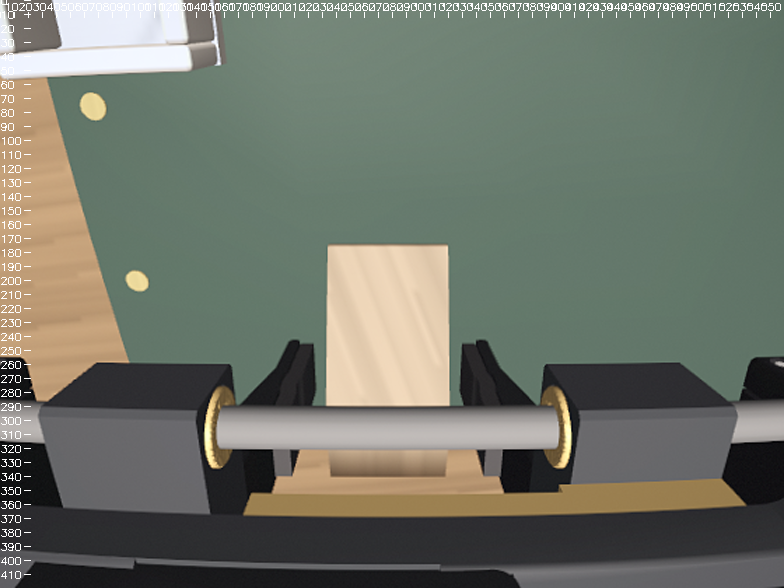

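Call:
jog_arm(commands=[{"translation":[0,0,45],"twist":0},{"translation":[0,0,50],"twist":0},{"translation":[0,0,50],"twist":-0.02},{"translation":[-12,24,10],"twist":-0.15},{"translation":[-12,24,0],"twist":-0.15},{"translation":[-12,24,0],"twist":-0.15},{"translation":[-12,24,0],"twist":-0.15},{"translation":[-12,24,0],"twist":-0.15},{"translation":[-12,24,0],"twist":-0.15},{"translation":[-12,24,0],"twist":-0.15},{"translation":[-12,24,0],"twist":-0.15},{"translation":[-12,24,0],"twist":-0.15},{"translation":[-12,24,0],"twist":-0.15},{"translation":[-12,24,0],"twist":-0.15},{"translation":[-12,24,0],"twist":-0.15},{"translation":[-12,24,0],"twist":-0.15},{"translation":[-12,24,0],"twist":-0.15},{"translation":[-12,24,0],"twist":-0.15},{"translation":[-12,24,0],"twist":-0.15},{"translation":[-12,24,0],"twist":-0.15}])

```text
time: 10.25
ee_pos: [0.4653, 0.3488, 0.2011]
eef_rot: [0.602, -0.371, 0.371, -0.602]
ft_force: [0.9, 0.0, -0.6]
width: 0.0567
```

Call:
jog_arm(commands=[{"translation":[0,0,-40],"twist":-0.15},{"translation":[0,0,-20],"twist":0},{"translation":[0,0,0],"twist":0},{"translation":[0,0,0],"twist":0}])

```text
time: 10.65
ee_pos: [0.466, 0.3481, 0.1417]
eef_rot: [-0.574, 0.414, -0.413, 0.574]
ft_force: [0.8, 0.0, 0.9]
width: 0.0565
```

```bash
python3 look.py wrist w5 'tp(frame(.4756,.3495,.3205,.032),WED)'; python3 look.py top t5
```

```text
10.7 [0.4664 0.3483 0.1424] yaw -1.2495 tilt [ 0.001  0.001 -1.   ] w 0.0566 F [-1.4 -0.3  0.1]
10.75 [0.4667 0.3484 0.1426] yaw -1.2498 tilt [ 0.002  0.001 -1.   ] w 0.0564 F [-0.1 -0.5  0.5]
```

View pics/w5.png

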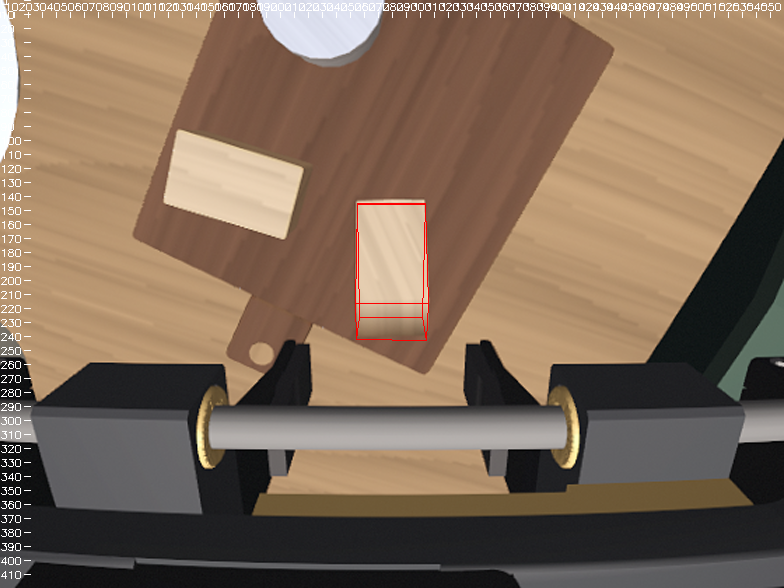

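View pics/t5.png

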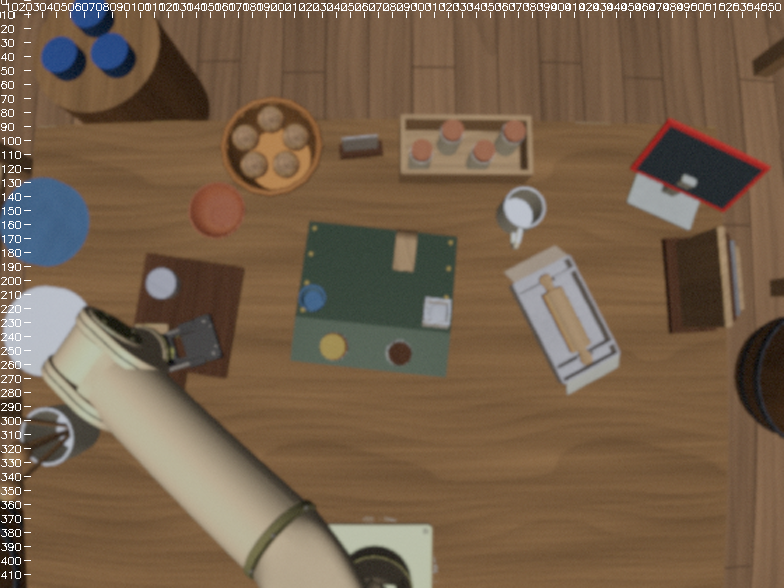

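Call:
jog_arm(commands=[{"translation":[1,0,-40],"twist":0},{"translation":[1,0,-40],"twist":0},{"translation":[0,0,-25],"twist":0},{"translation":[0,0,-12],"twist":0},{"translation":[0,0,-2],"twist":0},{"translation":[0,0,0],"twist":0}])

```text
time: 11.35
ee_pos: [0.4687, 0.3486, 0.0235]
eef_rot: [-0.573, 0.414, -0.414, 0.574]
ft_force: [0.3, -0.1, -0.0]
width: 0.0567
```

Call:
jog_arm(commands=[{"translation":[0,0,0],"twist":0},{"translation":[0,0,0],"twist":0},{"translation":[0,0,0],"twist":0},{"translation":[0,0,0],"twist":0}], grip=0.7, grip_force=10)

```text
time: 11.75
ee_pos: [0.4685, 0.3481, 0.0229]
eef_rot: [-0.573, 0.413, -0.414, 0.574]
ft_force: [-1.5, -2.2, 7.5]
width: 0.0402
```

```bash
cat > uv2deck.py <<'E'
from h import *
ST=[.566,-.0012,-.102]
def dk(c,uv,z=0,st=ST):
    D=deckT(st);o,d=ray(c,uv);n=D[:3,2];P=D[:3,3]+n*z
    return (o+d*((P-o)@n/(d@n))[:,None]-D[:3,3])@D[:3,:3]
E
python3 - <<'E'
from uv2deck import *
c=ld('w4');print(dk(c,np.array([[327,244],[448,244]])/1.4-.4,.0025))
c=ld('t5');crop(c,200,150,140,120,5,'pics/t5c.png',[proj(c,tp(deckT(ST)@frame(.052,-.048,np.pi,.018),WED))])
D=deckT(ST);print(tp(D,[[.061,.048,0],[.061,-.048,0]]))
E
```

```text
[[ 0.0153787  -0.06712916  0.0025    ]
 [ 0.01530925 -0.02721356  0.0025    ]]
[[ 0.67749752  0.03563843  0.03831739]
 [ 0.66772249 -0.05986261  0.03831739]]
```

View pics/t5c.png

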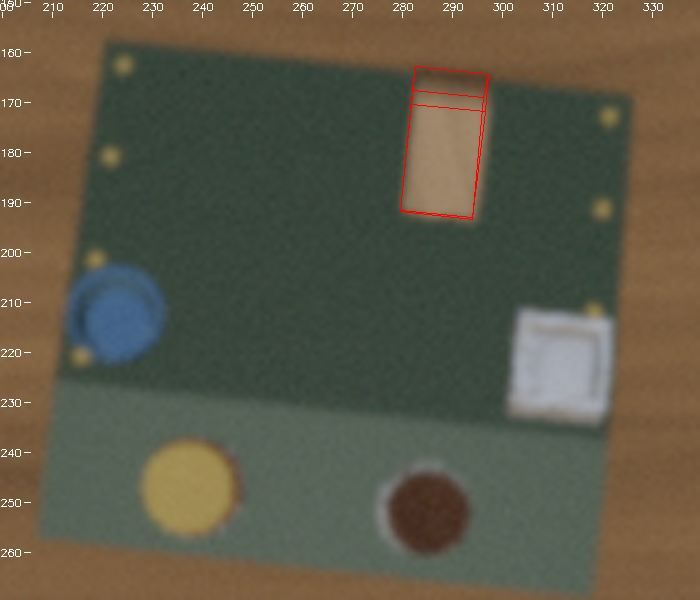

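Call:
jog_arm(commands=[{"translation":[0,0,45],"twist":0},{"translation":[0,0,45],"twist":0.02},{"translation":[0,0,45],"twist":0.15},{"translation":[12,-18,40],"twist":0.15},{"translation":[12,-18,0],"twist":0.15},{"translation":[12,-18,0],"twist":0.15},{"translation":[12,-18,0],"twist":0.15},{"translation":[12,-18,0],"twist":0.15},{"translation":[12,-18,0],"twist":0.15},{"translation":[12,-18,0],"twist":0.15},{"translation":[12,-18,0],"twist":0.15},{"translation":[12,-18,0],"twist":0.15},{"translation":[12,-18,0],"twist":0.15},{"translation":[12,-18,0],"twist":0.15},{"translation":[12,-18,0],"twist":0.15},{"translation":[12,-18,0],"twist":0.15},{"translation":[12,-18,0],"twist":0.15},{"translation":[12,-18,0],"twist":0.15},{"translation":[12,-18,0],"twist":0.15},{"translation":[12,-18,0],"twist":0.15}])

```text
time: 13.75
ee_pos: [0.6724, 0.0409, 0.197]
eef_rot: [-0.523, -0.476, 0.476, 0.523]
ft_force: [-0.4, -0.2, 0.2]
width: 0.0399
```

Call:
jog_arm(commands=[{"translation":[6,-7,0],"twist":0.15},{"translation":[0,0,0],"twist":0},{"translation":[0,0,0],"twist":0}])

```text
time: 14.05
ee_pos: [0.6776, 0.0356, 0.1969]
eef_rot: [0.488, 0.511, -0.511, -0.489]
ft_force: [-0.7, 0.3, -0.4]
width: 0.0401
```

```bash
python3 look.py wrist w6
```

```text
14.1 [0.6775 0.036  0.1971] yaw 1.6169 tilt [-0.     0.001 -1.   ] w 0.0401 F [-0.7 -0.4 -0.7]
```

View pics/w6.png

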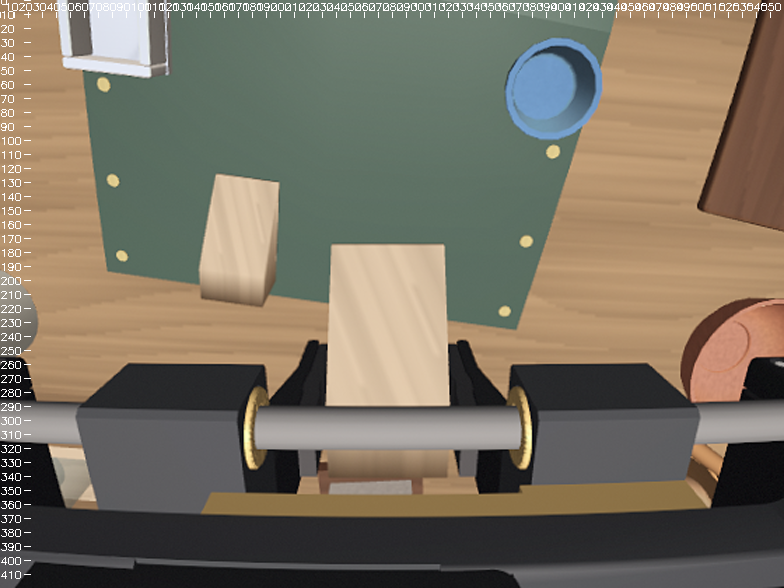

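Call:
jog_arm(commands=[{"translation":[1,-1,-30],"twist":-0.1},{"translation":[1,-0.5,-40],"twist":-0.047},{"translation":[0,0,-30],"twist":0},{"translation":[0,0,-25],"twist":0},{"translation":[0,0,-10],"twist":0},{"translation":[0,0,0],"twist":0},{"translation":[0,0,0],"twist":0}])

```text
time: 14.8
ee_pos: [0.6805, 0.034, 0.0636]
eef_rot: [0.524, 0.475, -0.474, -0.524]
ft_force: [-0.4, 0.4, -0.6]
width: 0.0396
```

Call:
jog_arm(commands=[{"translation":[-1,0,-4],"twist":0},{"translation":[0,0,-3],"twist":0},{"translation":[0,0,-2],"twist":0},{"translation":[0,0,-2],"twist":0},{"translation":[0,0,-2],"twist":0},{"translation":[0,0,-2],"twist":0},{"translation":[0,0,-1],"twist":0},{"translation":[0,0,0],"twist":0}], grip_force=5)

```text
time: 15.6
ee_pos: [0.679, 0.0333, 0.0461]
eef_rot: [-0.524, -0.475, 0.475, 0.524]
ft_force: [0.8, -0.8, 2.0]
width: 0.0398
```

Call:
jog_arm(commands=[{"translation":[0,0,-1],"twist":0},{"translation":[0,0,0],"twist":0}])

```text
time: 15.8
ee_pos: [0.6791, 0.0333, 0.0455]
eef_rot: [0.524, 0.475, -0.475, -0.524]
ft_force: [-1.0, -0.9, 5.8]
width: 0.0399
```

Call:
jog_arm(commands=[{"translation":[0,0,0],"twist":0},{"translation":[0,0,0],"twist":0},{"translation":[0,0,0],"twist":0}], grip=0.35)

```text
time: 16.1
ee_pos: [0.6787, 0.0334, 0.0447]
eef_rot: [-0.524, -0.475, 0.475, 0.524]
ft_force: [-0.6, -0.0, 0.1]
width: 0.054
```

```bash
python3 look.py wrist w7
```

```text
16.15 [0.6788 0.0334 0.0448] yaw 1.4731 tilt [-0.001  0.    -1.   ] w 0.0548 F [0.5 0.1 1. ]
```

View pics/w7.png

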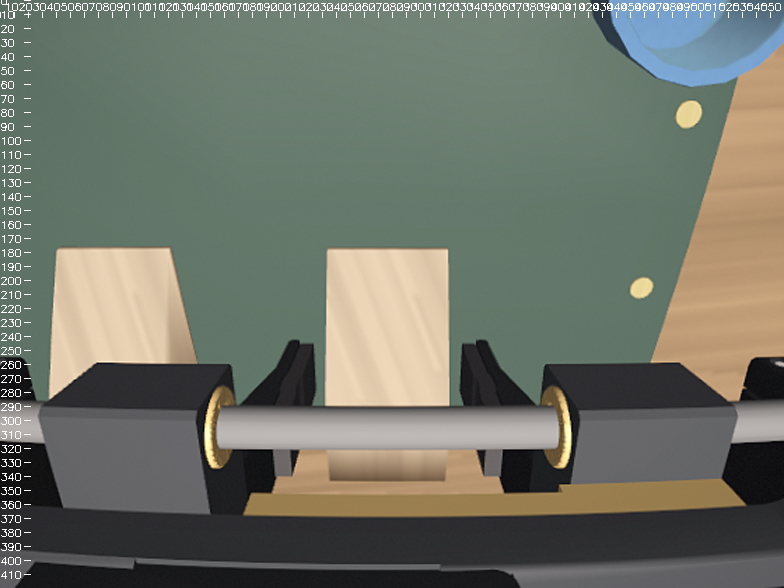

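Call:
jog_arm(commands=[{"translation":[0,0,45],"twist":0},{"translation":[0,0,50],"twist":0},{"translation":[0,0,50],"twist":-0.15},{"translation":[-8,-24,20],"twist":-0.15},{"translation":[-9,-25,0],"twist":-0.15},{"translation":[-9,-25,0],"twist":-0.15},{"translation":[-9,-25,0],"twist":-0.15},{"translation":[-9,-25,0],"twist":-0.15},{"translation":[-9,-25,0],"twist":-0.15},{"translation":[-9,-25,0],"twist":-0.15},{"translation":[-9,-25,0],"twist":-0.15},{"translation":[-9,-25,0],"twist":-0.15},{"translation":[-9,-25,0],"twist":-0.15},{"translation":[-9,-25,0],"twist":-0.15},{"translation":[-9,-25,0],"twist":-0.15},{"translation":[-9,-25,0],"twist":-0.15},{"translation":[-9,-25,0],"twist":-0.15},{"translation":[-9,-25,0],"twist":-0.15},{"translation":[-9,-25,0],"twist":-0.15},{"translation":[0,-19,0],"twist":-0.05}], grip=0.2)

```text
time: 18.15
ee_pos: [0.5346, -0.3867, 0.21]
eef_rot: [0.597, -0.38, 0.38, -0.596]
ft_force: [1.4, -0.5, -0.3]
width: 0.0695
```

Call:
jog_arm(commands=[{"translation":[0,0,0],"twist":0},{"translation":[0,0,0],"twist":0}])

```text
time: 18.35
ee_pos: [0.5361, -0.384, 0.2098]
eef_rot: [-0.598, 0.378, -0.377, 0.598]
ft_force: [0.5, 0.8, -0.9]
width: 0.0696
```

```bash
python3 look.py wrist w8;  python3 look.py top t8; python3 look.py side s8
```

```text
18.4 [ 0.5365 -0.3833  0.2099] yaw -1.1245 tilt [ 0.     0.001 -1.   ] w 0.0696 F [1.  1.3 0. ]
18.45 [ 0.5366 -0.3831  0.2101] yaw -1.1242 tilt [ 0.     0.001 -1.   ] w 0.0697 F [-0.3  0.5  0.1]
18.5 [ 0.5366 -0.3831  0.2101] yaw -1.1243 tilt [ 0.     0.001 -1.   ] w 0.0695 F [ 0.6 -0.  -1. ]
```

View pics/w8.png

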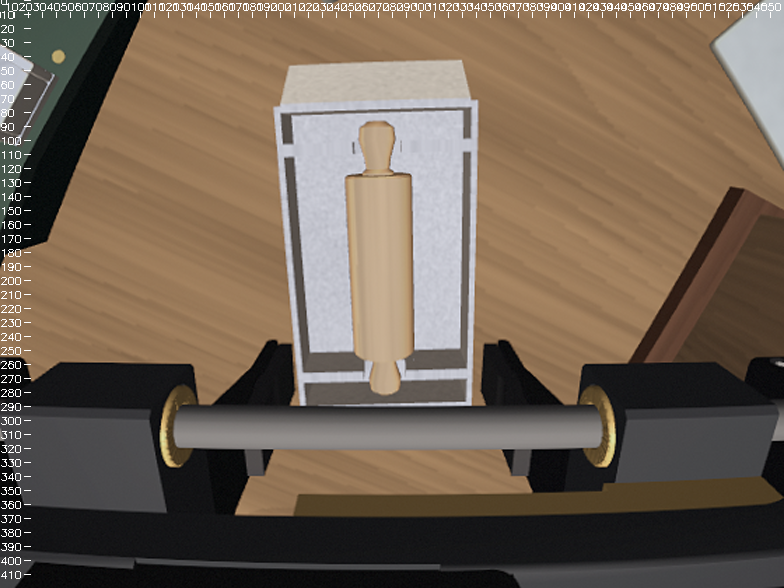

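View pics/s8.png

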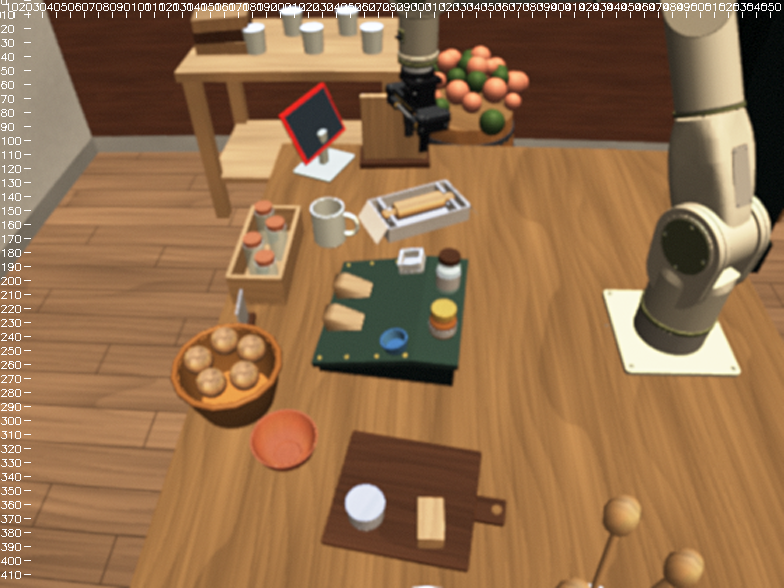

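```bash
cat > pf.py <<'E'
from h import *
c=ld('w8');a=np.linspace(0,2*np.pi,73)
cyl=lambda x,r:np.c_[0*a+x,r*np.cos(a),r*np.sin(a)+.0345]
def hullpix(p):
    r=proj(c,tp(frame(*p),np.r_[cyl(.065,.023),cyl(-.065,.023)]))
    return r,proj(c,tp(frame(*p),cyl(.1,.0125))),proj(c,tp(frame(*p),cyl(-.1,.0125)))
# observed: left/right edges x at rows 190 and 340 (display px), roller top row, bottom row, handles
def meas(p):
    r,h1,h2=hullpix(p);h=cv2.convexHull(r.astype(np.float32)).reshape(-1,2)
    out=[]
    for row in (200/1.4-.4,335/1.4-.4):
        xs=[]
        for i in range(len(h)):
            A,B=h[i],h[(i+1)%len(h)]
            if (A[1]-row)*(B[1]-row)<0: xs.append(A[0]+(row-A[1])/(B[1]-A[1])*(B[0]-A[0]))
        out+=[min(xs),max(xs)]
    out+=[h[:,1].min(),h[:,1].max(),min(h1[:,1].min(),h2[:,1].min()),max(h1[:,1].max(),h2[:,1].max())]
    return np.array(out)
obs=np.array([347,411.5,352,413,173,361,121,394])/1.4-.4
f=lambda p:meas(p)-obs
r=least_squares(f,[.528,-.385,.4455],x_scale=[.01,.01,.05],diff_step=1e-4);print(r.x,np.round(r.fun,1))
p=r.x
crop(c,220,60,100,240,2.4,'pics/w8p.png',[h for h in hullpix(p)])
t=ld('top0')
crop(t,355,170,95,115,5,'pics/tp2.png',[proj(t,tp(frame(*p),cyl(x,q))) for x,q in((.065,.023),(-.065,.023),(.1,.0125),(-.1,.0125))])
E
python3 pf.py; python3 -c "
import cv2,numpy as np
a=cv2.imread('pics/w8p.png');b=cv2.imread('pics/tp2.png');b=cv2.copyMakeBorder(b,0,max(0,a.shape[0]-b.shape[0]),0,0,0);a=cv2.copyMakeBorder(a,0,max(0,b.shape[0]-a.shape[0]),0,0,0);cv2.imwrite('pics/m8.png',np.hstack([a,b]))"
```

```text
[ 0.529581   -0.38119115  0.4635257 ] [-0.8  0.9 -0.2  0.1 -1.5  1.  -1.7  3.1]
```

View pics/m8.png

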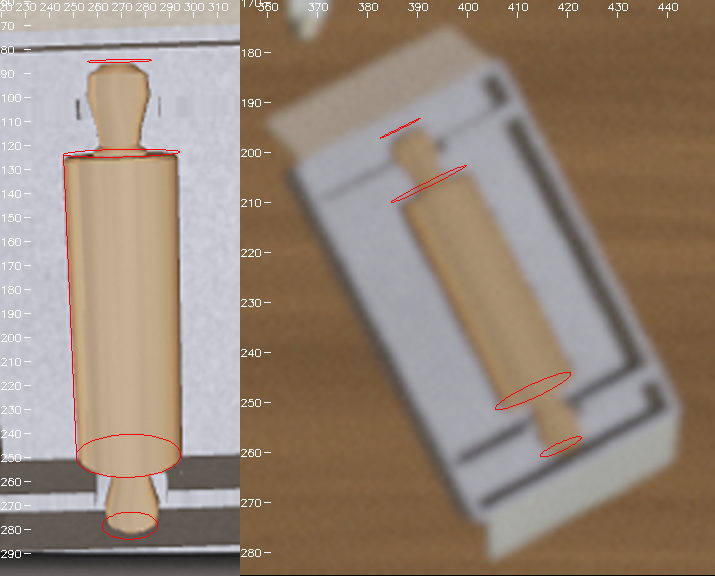

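Call:
jog_arm(commands=[{"translation":[-4,1,-45],"twist":0.011},{"translation":[-4,0,-45],"twist":0},{"translation":[0,0,-45],"twist":0},{"translation":[0,0,-30],"twist":0},{"translation":[0,0,-17],"twist":0},{"translation":[0,0,-5],"twist":0},{"translation":[0,0,0],"twist":0},{"translation":[0,0,0],"twist":0}])

```text
time: 19.3
ee_pos: [0.5292, -0.3841, 0.025]
eef_rot: [0.6, -0.373, 0.375, -0.6]
ft_force: [0.2, 1.1, 0.3]
width: 0.07
```

```bash
python3 look.py wrist w9
```

```text
19.35 [ 0.5291 -0.3841  0.025 ] yaw -1.1159 tilt [ 0.002 -0.002 -1.   ] w 0.0697 F [-0.4  0.1  0.1]
```

View pics/w9.png

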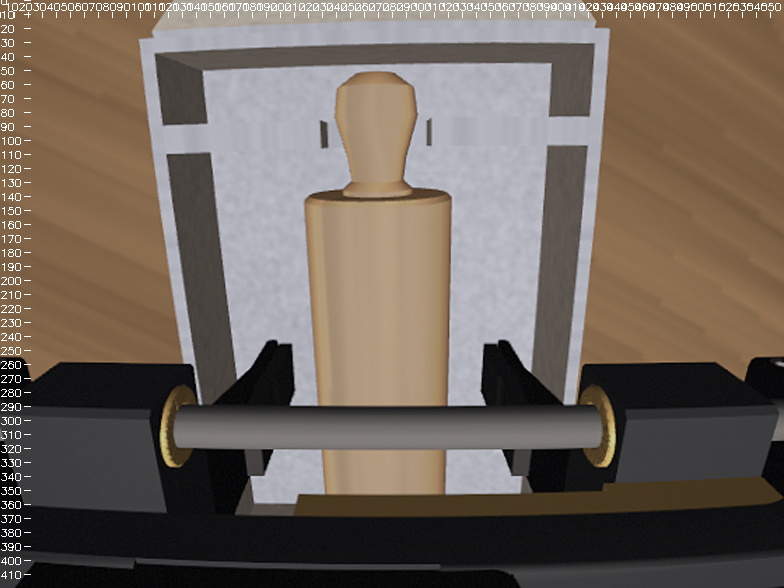

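Call:
jog_arm(commands=[{"translation":[-0.5,1,-3],"twist":0},{"translation":[0,0,0],"twist":0}])

```text
time: 19.55
ee_pos: [0.5276, -0.3827, 0.0205]
eef_rot: [0.6, -0.374, 0.375, -0.6]
ft_force: [0.4, 0.0, -0.1]
width: 0.0694
```

Call:
jog_arm(commands=[{"translation":[0,0,0],"twist":0},{"translation":[0,0,0],"twist":0},{"translation":[0,0,0],"twist":0},{"translation":[0,0,0],"twist":0},{"translation":[0,0,0],"twist":0}], grip=0.7, grip_force=25)

```text
time: 20.05
ee_pos: [0.5276, -0.3826, 0.0201]
eef_rot: [-0.6, 0.374, -0.374, 0.6]
ft_force: [-0.2, 0.8, 0.1]
width: 0.0456
```

Call:
jog_arm(commands=[{"translation":[0,0,10],"twist":0},{"translation":[0,0,25],"twist":0},{"translation":[0,0,40],"twist":0},{"translation":[0,0,45],"twist":0},{"translation":[0,0,45],"twist":0},{"translation":[0,0,15],"twist":0},{"translation":[0,0,0],"twist":0}])

```text
time: 20.75
ee_pos: [0.5286, -0.383, 0.203]
eef_rot: [0.6, -0.373, 0.376, -0.6]
ft_force: [0.9, 0.3, -2.3]
width: 0.0453
```

```bash
python3 look.py wrist w10;  python3 look.py top t10;python3 look.py side s10; python3 -c "
from h import *
c=ld('t10');crop(c,200,150,140,120,5,'pics/t10c.png')"
```

```text
20.8 [ 0.5276 -0.3827  0.2002] yaw -1.116 tilt [ 0.    -0.001 -1.   ] w 0.0455 F [ 0.5  0.2 -3. ]
20.85 [ 0.5268 -0.3824  0.1986] yaw -1.116 tilt [-0.002  0.001 -1.   ] w 0.0453 F [-1.2 -0.7 -4. ]
20.9 [ 0.5265 -0.3823  0.1978] yaw -1.116 tilt [-0.003  0.002 -1.   ] w 0.0453 F [-0.4  0.5 -2.7]
```

View pics/w10.png

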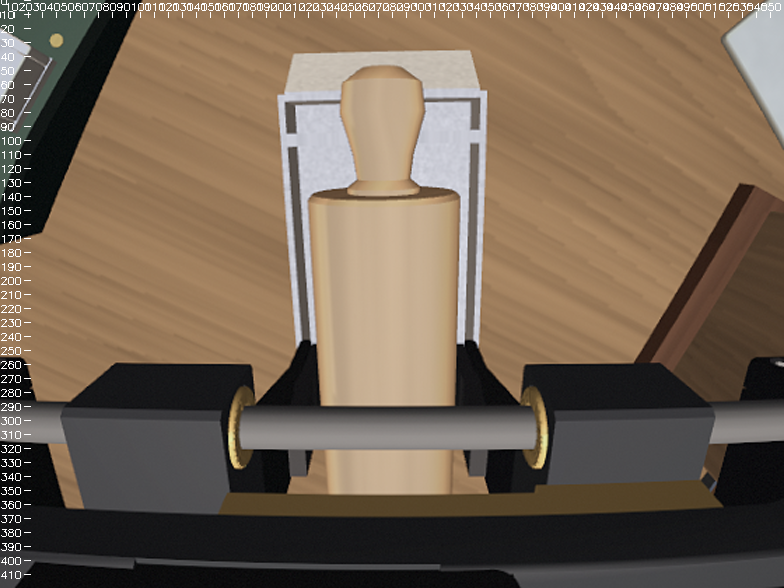

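View pics/s10.png

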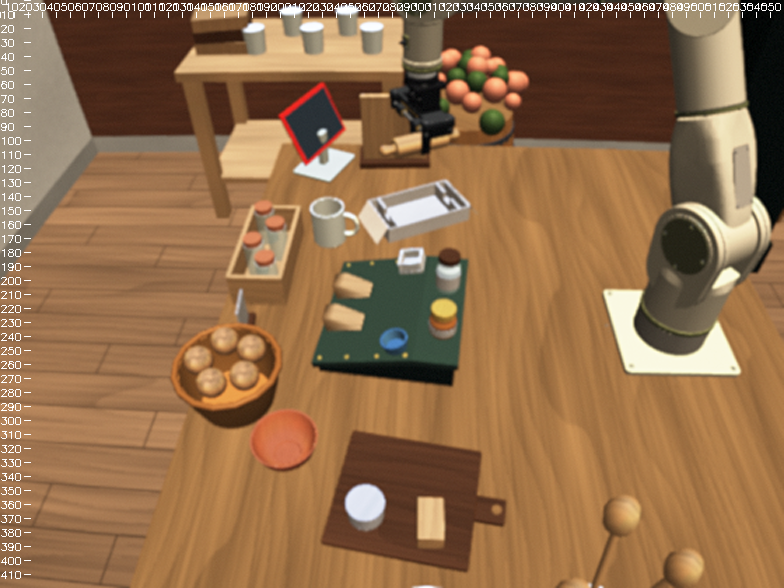

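View pics/t10c.png

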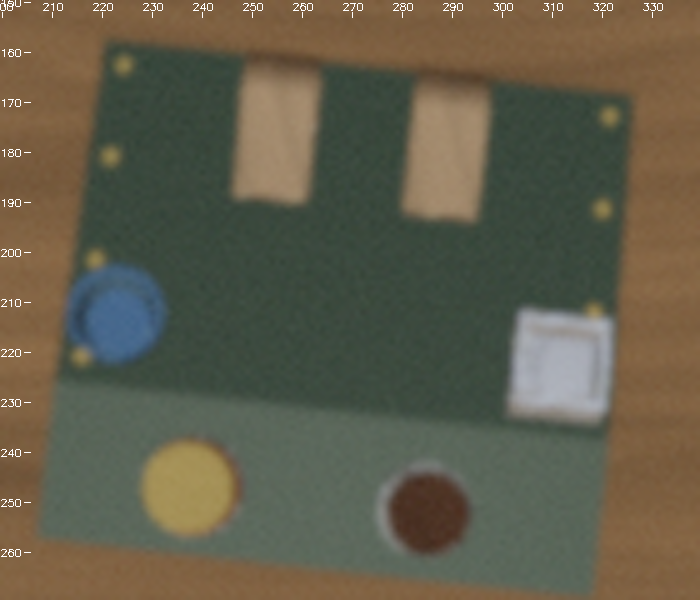

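```bash
python3 - <<'E'
from uv2deck import *
D=deckT(ST);Rl=frame(*ST)
for uv,z,n in(([285,251.5],.159,'tall'),([237,246.8],.133,'short')):
    p=atz(ld('t10'),[uv],z)[0];print(n,p,'stand frame',((p-Rl[:3,3])@Rl[:3,:3]))
c=ld('w7');print('B toe',dk(c,np.array([[327,249],[448,249]])/1.4-.4,.0025)); print('A toe',dk(c,np.array([[57,249],[170,248]])/1.4-.4,.0025))
t=ld('t10')
print('top A',dk(t,[[280.2,192.3],[294.8,193.8]],.0025),'B',dk(t,[[246.2,188.9],[261,190.2]],.0025))
w=ld('w10');T=np.array([.5276,-.3827]);u=np.array([np.cos(.4548),np.sin(.4548)])
for z in(.2144,): 
    q=atz(w,np.array([[310,197],[459,195]])/1.4-.4,z).mean(0)[:2]-T;print('rollerend along',q@u,'lat',q@[-u[1],u[0]])
for x,y in((-.006,.0),(.0045,.0)):
    p=tp(D,[[x,y,.023]]);print('axis at',p,'tip z',p[0,2]-.0144)
E
```

```text
tall [ 0.46578638 -0.0467457   0.159     ] stand frame [-0.09505515 -0.05551305  0.159     ]
short [0.4766813  0.07428153 0.133     ] stand frame [-0.09654024  0.0659945   0.133     ]
B toe [[0.01617091 0.02675334 0.0025    ]
 [0.01596571 0.06654002 0.0025    ]]
A toe [[ 0.01610467 -0.06627611  0.0025    ]
 [ 0.01586718 -0.02589562  0.0025    ]]
top A [[ 0.01412752 -0.0297897   0.0025    ]
 [ 0.01417615 -0.07010397  0.0025    ]] B [[0.01379571 0.06409676 0.0025    ]
 [0.01444892 0.02326155 0.0025    ]]
rollerend along 0.06618030022395309 lat 0.0006423708381803308
axis at [[ 0.61217185 -0.00592593  0.07474486]] tip z 0.06034486496178411
axis at [[ 0.62238902 -0.00697171  0.07256179]] tip z 0.058161792208197644
```

Call:
jog_arm(commands=[{"translation":[2,10,5],"twist":0.03},{"translation":[5,22,5],"twist":0.07},{"translation":[5,24,0],"twist":0.07},{"translation":[5,24,0],"twist":0.07},{"translation":[5,24,0],"twist":0.07},{"translation":[5,24,0],"twist":0.07},{"translation":[5,24,0],"twist":0.07},{"translation":[5,24,0],"twist":0.07},{"translation":[5,24,0],"twist":0.07},{"translation":[5,24,0],"twist":0.07},{"translation":[5,24,0],"twist":0.07},{"translation":[6,24,0],"twist":0.07},{"translation":[6,24,0],"twist":0.07},{"translation":[6,24,0],"twist":0.07},{"translation":[6,24,0],"twist":0.07},{"translation":[6,24,0],"twist":0.004},{"translation":[4,10,0],"twist":0},{"translation":[0,0,0],"twist":0},{"translation":[0,0,0],"twist":0}])

```text
time: 22.8
ee_pos: [0.6136, -0.0055, 0.2099]
eef_rot: [0.706, -0.036, 0.036, -0.706]
ft_force: [0.2, -0.8, -2.1]
width: 0.0454
```

```bash
python3 look.py wrist w11;  python3 look.py side s11
```

```text
22.85 [ 0.6135 -0.0062  0.2099] yaw -0.1034 tilt [-0.    -0.001 -1.   ] w 0.0454 F [-0.3  0.2 -1.5]
22.9 [ 0.6135 -0.0064  0.2099] yaw -0.1039 tilt [-0.    -0.001 -1.   ] w 0.0453 F [ 0.  -0.7 -1.6]
```

View pics/w11.png

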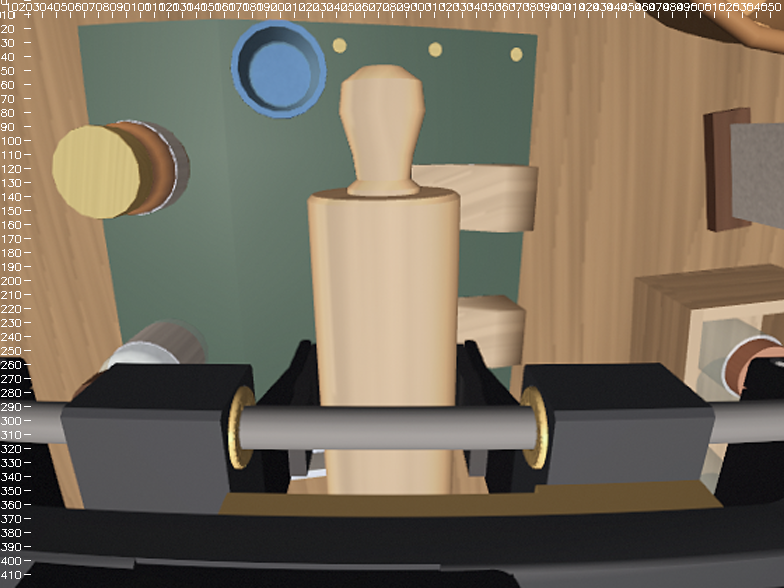

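View pics/s11.png

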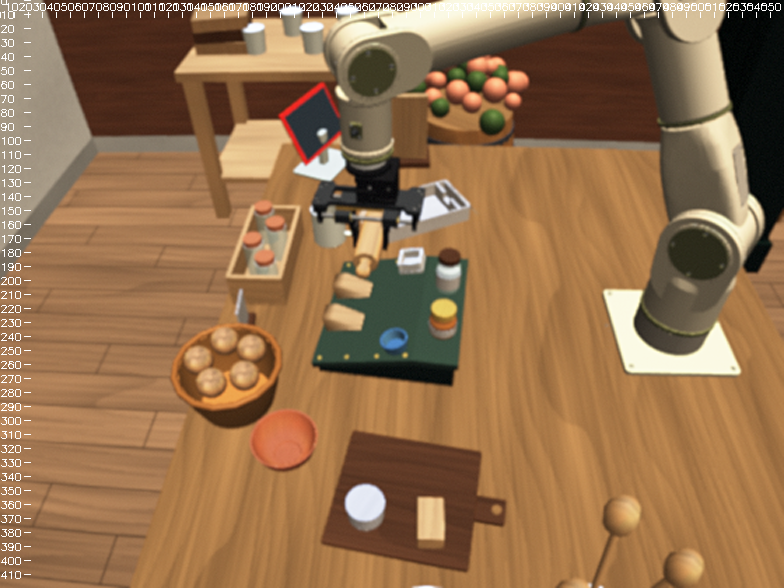

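Call:
jog_arm(commands=[{"translation":[2,0,-30],"twist":0},{"translation":[2,-0.5,-35],"twist":0},{"translation":[0,0,-35],"twist":0},{"translation":[0,0,-25],"twist":0},{"translation":[0,0,-10],"twist":0},{"translation":[0,0,-5],"twist":0},{"translation":[0,0,0],"twist":0},{"translation":[0,0,0],"twist":0}])

```text
time: 23.7
ee_pos: [0.6184, -0.0052, 0.0715]
eef_rot: [-0.706, 0.035, -0.037, 0.706]
ft_force: [-0.8, -0.7, -1.8]
width: 0.0452
```

```bash
python3 look.py wrist w12;  python3 look.py side s12
```

```text
23.75 [ 0.6184 -0.0051  0.0715] yaw -0.1022 tilt [ 0.002 -0.    -1.   ] w 0.0455 F [ 0.2  0.1 -2.4]
23.8 [ 0.6183 -0.0051  0.0714] yaw -0.1022 tilt [ 0.002 -0.    -1.   ] w 0.0456 F [ 0.   0.1 -2.3]
```

View pics/w12.png

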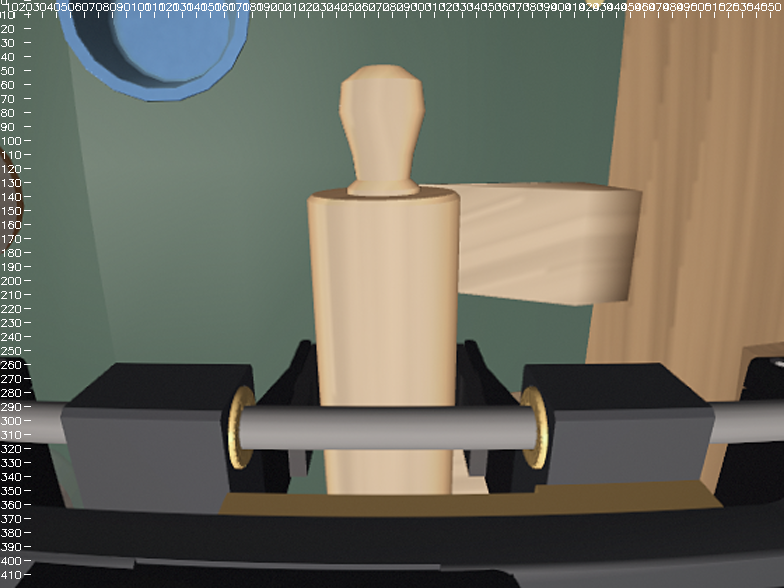

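View pics/s12.png

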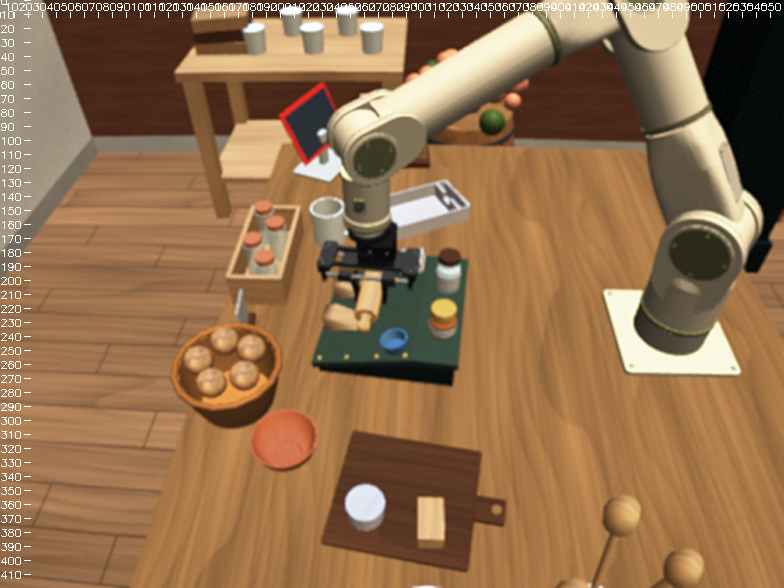

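Call:
jog_arm(commands=[{"translation":[0,0,-4],"twist":0},{"translation":[0,0,-3],"twist":0},{"translation":[0,0,-2],"twist":0},{"translation":[0,0,-1],"twist":0},{"translation":[0,0,0],"twist":0}])

```text
time: 24.3
ee_pos: [0.6174, -0.0051, 0.0598]
eef_rot: [-0.706, 0.036, -0.036, 0.706]
ft_force: [0.0, 0.4, -1.4]
width: 0.0452
```

Call:
jog_arm(commands=[{"translation":[0,0,-1],"twist":0},{"translation":[0,0,0],"twist":0}])

```text
time: 24.5
ee_pos: [0.6176, -0.0051, 0.0591]
eef_rot: [-0.706, 0.036, -0.036, 0.706]
ft_force: [0.9, 0.1, -2.3]
width: 0.0455
```

Call:
jog_arm(commands=[{"translation":[0,0,-1],"twist":0},{"translation":[0,0,0],"twist":0}])

```text
time: 24.7
ee_pos: [0.6178, -0.0051, 0.059]
eef_rot: [0.706, -0.036, 0.036, -0.706]
ft_force: [-3.1, -1.4, 6.4]
width: 0.0453
```

Call:
jog_arm(commands=[{"translation":[0,0,-0.5],"twist":0},{"translation":[0,0,0],"twist":0}])

```text
time: 24.9
ee_pos: [0.6177, -0.0051, 0.0589]
eef_rot: [0.706, -0.036, 0.036, -0.706]
ft_force: [-5.5, -0.6, 9.8]
width: 0.0456
```

Call:
jog_arm(commands=[{"translation":[0,0,1.2],"twist":0},{"translation":[1.5,-0.2,-0.3],"twist":0},{"translation":[1.5,-0.2,-0.3],"twist":0},{"translation":[0,0,0],"twist":0}])

```text
time: 25.3
ee_pos: [0.6208, -0.0054, 0.0583]
eef_rot: [-0.706, 0.036, -0.036, 0.706]
ft_force: [-1.7, 0.5, 2.8]
width: 0.0454
```

```bash
python3 look.py wrist w13; python3 - <<'E'
from bench import *
from h import *
c=camera('side');pickle.dump(c,open('s13.pkl','wb'));crop(c,215,150,130,105,5,'pics/s13.png')
E
```

```text
25.35 [ 0.6208 -0.0054  0.0583] yaw -0.102 tilt [ 0.001  0.    -1.   ] w 0.0457 F [-1.3 -0.4  3. ]
```

View pics/w13.png

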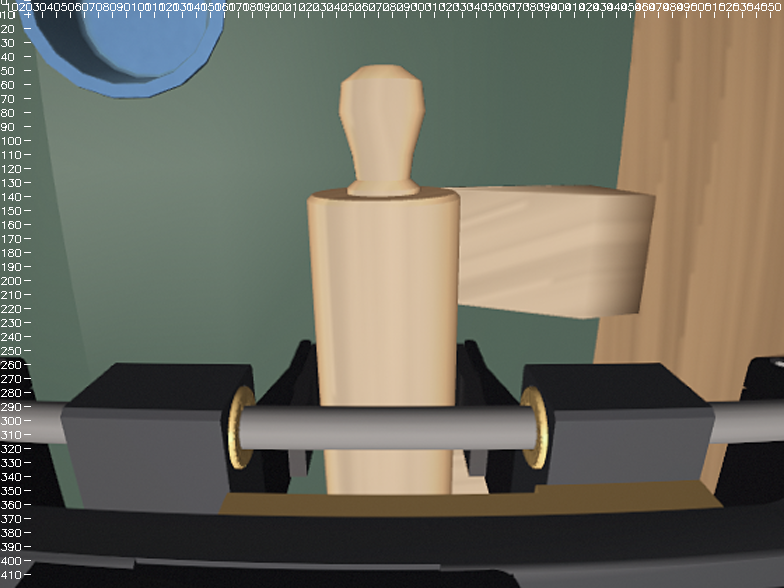

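View pics/s13.png

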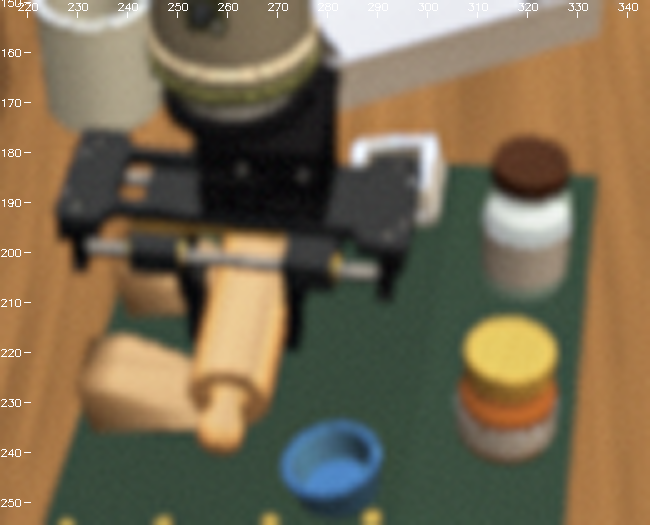

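Call:
jog_arm(commands=[{"translation":[1,-0.1,0],"twist":0},{"translation":[0,0,0],"twist":0}])

```text
time: 25.6
ee_pos: [0.6216, -0.0055, 0.0582]
eef_rot: [-0.706, 0.036, -0.036, 0.706]
ft_force: [-0.5, 1.3, 2.4]
width: 0.0451
```

Call:
jog_arm(commands=[{"translation":[1,-0.1,-0.2],"twist":0},{"translation":[0,0,0],"twist":0}])

```text
time: 25.8
ee_pos: [0.6226, -0.0057, 0.058]
eef_rot: [-0.706, 0.036, -0.036, 0.706]
ft_force: [-1.7, 0.4, 3.0]
width: 0.0454
```

Call:
jog_arm(commands=[{"translation":[0.7,-0.1,-0.1],"twist":0},{"translation":[0,0,0],"twist":0}])

```text
time: 26.0
ee_pos: [0.6233, -0.0058, 0.0578]
eef_rot: [-0.706, 0.036, -0.036, 0.706]
ft_force: [-0.7, 0.9, 2.1]
width: 0.0454
```

Call:
jog_arm(commands=[{"translation":[0.7,-0.1,-0.1],"twist":0},{"translation":[0,0,0],"twist":0}])

```text
time: 26.2
ee_pos: [0.6239, -0.006, 0.0577]
eef_rot: [-0.706, 0.036, -0.036, 0.706]
ft_force: [-1.9, 0.8, 0.6]
width: 0.045
```

Call:
jog_arm(commands=[{"translation":[0.7,-0.1,-0.1],"twist":0},{"translation":[0,0,0],"twist":0}])

```text
time: 26.4
ee_pos: [0.6247, -0.0061, 0.0575]
eef_rot: [0.706, -0.036, 0.036, -0.706]
ft_force: [-0.6, 1.2, 0.3]
width: 0.0457
```

```bash
python3 look.py wrist w14; python3 - <<'E'
from bench import *
from h import *
c=camera('side');pickle.dump(c,open('s14.pkl','wb'));crop(c,215,150,130,105,5,'pics/s14.png')
from uv2deck import *
# predicted heel-edge of wedge B in wrist view if unmoved (mid at toe .016 -> .052)
w=ld('w14');D=deckT(ST)
crop(w,250,50,240,200,3,'pics/w14o.png',[proj(w,tp(D@frame(.052,.0466,np.pi,.018),WED))])
w=ld('w13');crop(w,250,50,240,200,3,'pics/w13o.png',[proj(w,tp(D@frame(.052,.0466,np.pi,.018),WED))])
E
```

```text
26.45 [ 0.6247 -0.0061  0.0575] yaw -0.1021 tilt [ 0. -0. -1.] w 0.0453 F [-1.3  0.8 -0.5]
```

View pics/w14o.png

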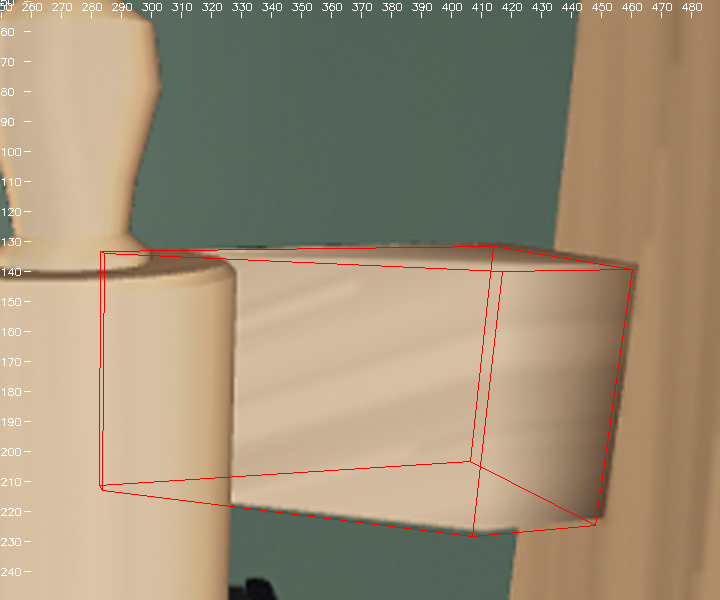

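View pics/w13o.png

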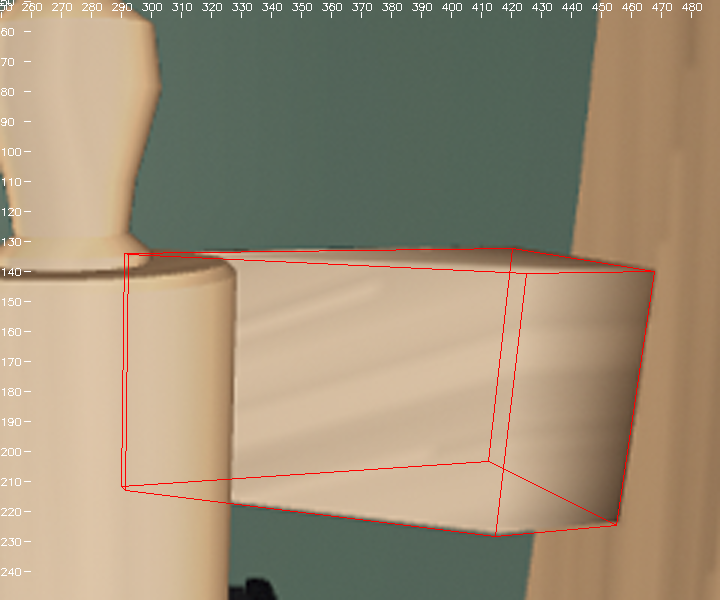

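View pics/s14.png

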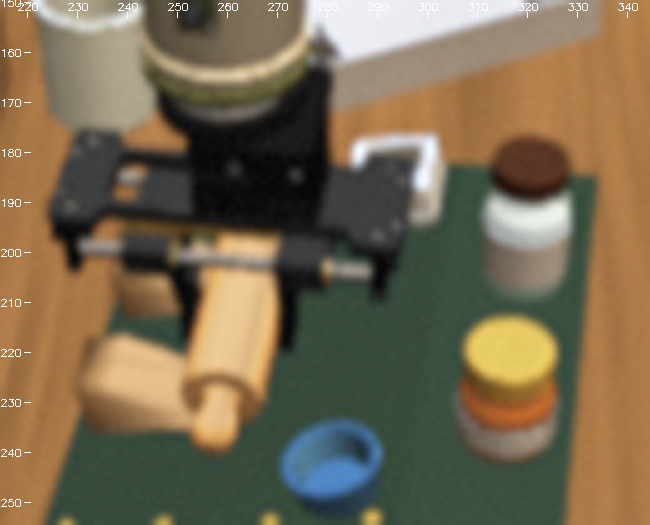

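Call:
jog_arm(commands=[{"translation":[0,0,0],"twist":0},{"translation":[0,0,0],"twist":0}], grip_force=6)

```text
time: 26.7
ee_pos: [0.6247, -0.0061, 0.0575]
eef_rot: [0.706, -0.036, 0.036, -0.706]
ft_force: [0.5, 0.2, -1.8]
width: 0.046
```

Call:
jog_arm(commands=[{"translation":[0,0,0],"twist":0},{"translation":[0,0,0],"twist":0},{"translation":[0,0,0],"twist":0}], grip=0.44)

```text
time: 27.0
ee_pos: [0.6248, -0.006, 0.0578]
eef_rot: [-0.706, 0.036, -0.036, 0.706]
ft_force: [0.6, -0.8, 0.5]
width: 0.0486
```

```bash
python3 look.py wrist w15; python3 - <<'E'
from bench import *
from h import *
from uv2deck import *
w=ld('w15');D=deckT(ST)
crop(w,200,50,290,230,2.7,'pics/w15o.png',[proj(w,tp(D@frame(.052,.0466,np.pi,.018),WED))])
E
```

```text
27.05 [ 0.6247 -0.006   0.0578] yaw -0.102 tilt [ 0.  0. -1.] w 0.0489 F [-0.6 -0.4  0.7]
```

View pics/w15o.png

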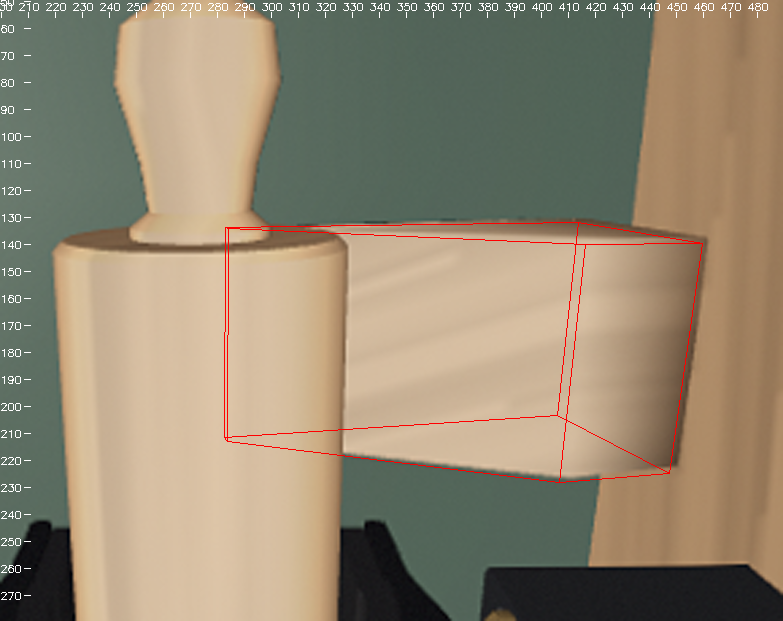

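Call:
jog_arm(commands=[{"translation":[0,0,1.5],"twist":0},{"translation":[0,0,1.5],"twist":0},{"translation":[0,0,0],"twist":0}], grip=0.4)

```text
time: 27.35
ee_pos: [0.6248, -0.006, 0.061]
eef_rot: [-0.706, 0.036, -0.036, 0.706]
ft_force: [0.2, -0.3, -0.4]
width: 0.0521
```

```bash
python3 look.py wrist w16
```

```text
27.4 [ 0.6247 -0.006   0.0609] yaw -0.102 tilt [ 0.  0. -1.] w 0.0518 F [-0.3 -1.3  0.2]
```

View pics/w16.png

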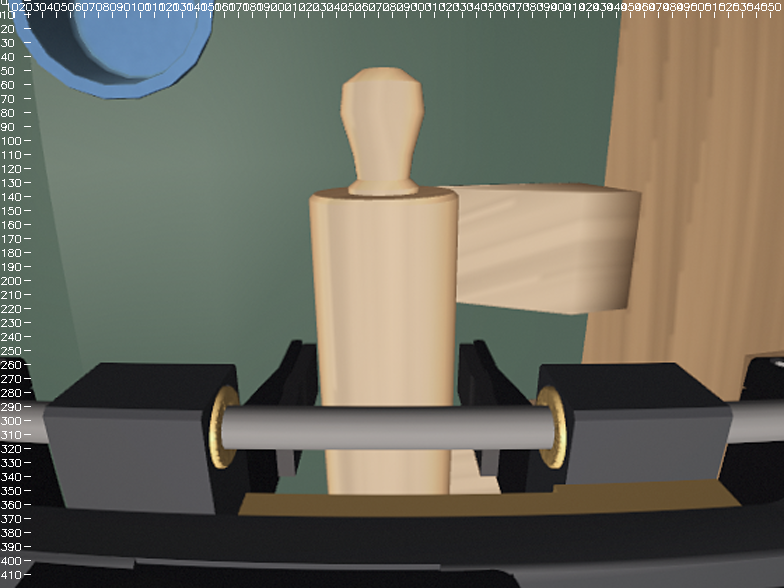

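Call:
jog_arm(commands=[{"translation":[0,0,4],"twist":0},{"translation":[0,0,6],"twist":0},{"translation":[0,0,10],"twist":0}])

```text
time: 27.7
ee_pos: [0.6244, -0.006, 0.081]
eef_rot: [-0.706, 0.036, -0.036, 0.706]
ft_force: [0.8, -0.0, 0.2]
width: 0.0524
```

Call:
jog_arm(commands=[{"translation":[0,0,15],"twist":0},{"translation":[0,0,30],"twist":0},{"translation":[0,0,40],"twist":0},{"translation":[0,0,40],"twist":0},{"translation":[-20,45,0],"twist":0},{"translation":[-20,45,0],"twist":0},{"translation":[-20,45,0],"twist":0},{"translation":[-20,45,0],"twist":0},{"translation":[0,0,0],"twist":0},{"translation":[0,0,0],"twist":0}], grip=0.25)

```text
time: 28.7
ee_pos: [0.5442, 0.1753, 0.207]
eef_rot: [0.706, -0.034, 0.036, -0.706]
ft_force: [0.4, -0.4, 0.7]
width: 0.0654
```

```bash
python3 look.py top t17;python3 look.py side s17; python3 - <<'E'
from uv2deck import *
D=deckT(ST);a=np.linspace(0,2*np.pi,41)
O=[tp(D@frame(.0525,y,np.pi,.018),WED) for y in(.0466,-.046)]+[tp(D@frame(.0055,0.001,np.pi/2,.023),np.c_[0*a+x,r*np.cos(a),r*np.sin(a)]) for x,r in((.065,.023),(-.065,.023),(.1,.0125),(-.1,.0125))]
for n,b in(('t17',(200,150,140,120)),('s17',(215,165,130,100))):
    c=ld(n);crop(c,*b,5,f'pics/{n}c.png',[proj(c,i) for i in O])
E
```

```text
28.75 [0.545  0.1737 0.2066] yaw -0.1018 tilt [ 0.001 -0.001 -1.   ] w 0.0652 F [-0.  -1.3 -0.9]
28.8 [0.5453 0.1728 0.2062] yaw -0.1035 tilt [ 0.001 -0.001 -1.   ] w 0.0656 F [-0.3 -0.6 -1.1]
```

View pics/t17c.png

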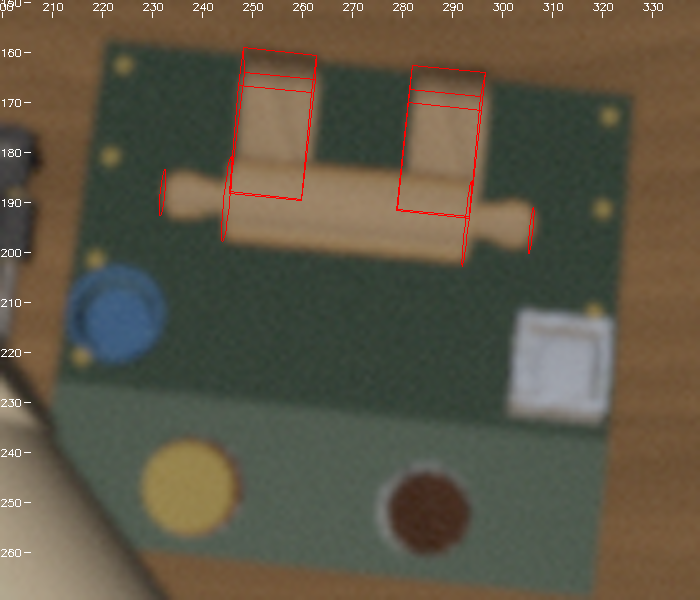

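View pics/s17c.png

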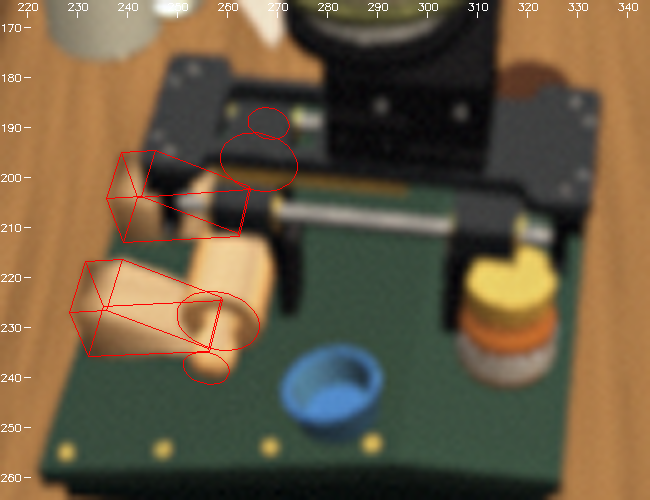

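Call:
jog_arm(commands=[{"translation":[-10,30,20],"twist":0},{"translation":[-10,30,20],"twist":0},{"translation":[0,20,20],"twist":0},{"translation":[0,0,0],"twist":0},{"translation":[0,0,0],"twist":0},{"translation":[0,0,0],"twist":0},{"translation":[0,0,0],"twist":0},{"translation":[0,0,0],"twist":0}])

```text
time: 29.6
ee_pos: [0.5249, 0.2528, 0.2651]
eef_rot: [0.706, -0.037, 0.036, -0.706]
ft_force: [0.4, 0.3, -0.8]
width: 0.0655
```

```bash
python3 look.py top t18;python3 look.py side s18; python3 - <<'E'
from h import *
a,b=ld('t17')['img'].astype(int),ld('t18')['img'].astype(int)
print(np.abs(a-b)[155:210,230:315].max(), np.abs(a-b)[155:210,230:315].mean())
t0=ld('top0')['img'].astype(int)
for n,(u,v) in dict(sq=(311,222),bowl=(223,213),jt=(285,252),tin=(115,202),block=(108,239),mug=(372,150),bigbowl=(155,150)).items():
    print(n,np.abs(t0-b)[v-14:v+14,u-14:u+14].mean().round(1))
c=ld('s18');crop(c,215,120,180,130,4.3,'pics/s18c.png')
E
```

```text
29.65 [0.5248 0.2531 0.2652] yaw -0.1032 tilt [-0. -0. -1.] w 0.0649 F [-0.1  0.1 -0.8]
29.7 [0.5247 0.2534 0.2654] yaw -0.1028 tilt [-0. -0. -1.] w 0.0653 F [ 0.6  0.3 -0.6]
12 2.078859180035651
sq 7.8
bowl 6.2
jt 6.5
tin 58.9
block 74.9
mug 8.5
bigbowl 7.1
```

View pics/s18c.png

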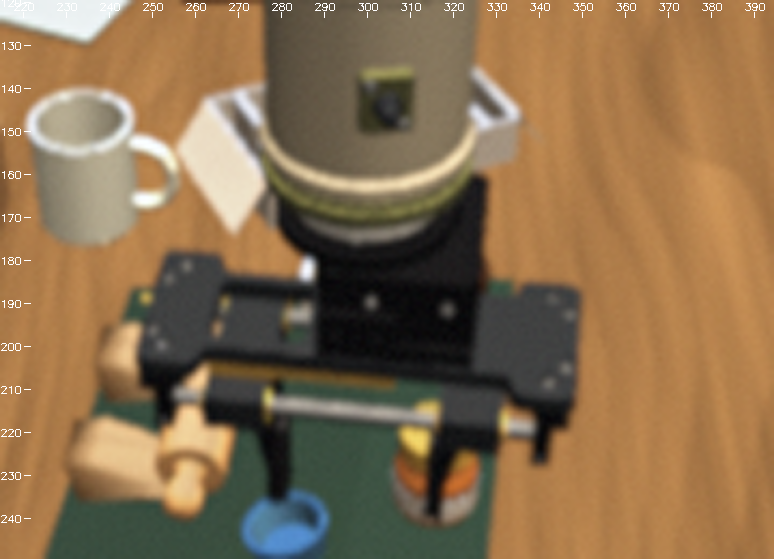

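View pics/t18.png

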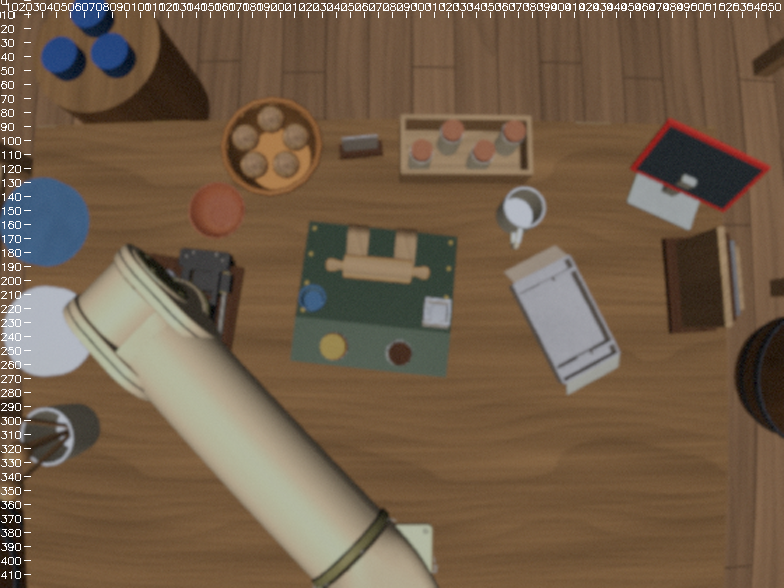

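The pin and wedges are still, and the arm is well clear, so I'm handing in the job. (The tin and block differences come from the arm covering them; s10 showed both in place.)

```bash
python3 -c "
from bench import *
print(close_job())"
```

```text
the job is handed in; nothing more can be done
None
```

The rolling pin is on the deck, lying straight across the slope with both halves of its roller against the wedges' thin edges. I handed the job in at about 29.7 s of the 72 s allowed; no verdict was reported.

**What I did**
- **Wedges:** I set both on the deck with their thin edges uphill. I pressed each one flush before letting go. By the last wrist-camera measurement their thin edges lined up to within about 1 mm, with centres at about +47 and −46 mm across the slope.
- **Pin:** I lifted it out of the carton and lowered it onto the deck a few millimetres uphill of the wedges. I then slid it down until it touched, and opened the fingers by about 1.5 mm a side before lifting away.

**Last checks**
- **Stillness:** two top pictures about 0.9 s apart, after release, showed no movement of the pin or wedges.
- **Other wares:** the dishes, the tall jar, the mug and the large bowl matched the first top picture. I checked the short jar only by eye.
- **Block and tin:** the arm covered them in the final top picture, so the comparison there failed. A side picture taken just after I lifted the pin showed both in place. The arm was later parked over the board, at about 0.26 m height.
- **Wedge contact:** the force reading was too noisy to show the pin meeting the wedges. I judged it from the wrist picture, where the left wedge moved about 0.7 mm. I did not confirm the right wedge separately.
- **Camera mismatch:** model outlines drawn on the final side and top pictures sat a few pixels off the objects, more in the side view. I put this down to calibration and relied more on the wrist camera.

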